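# Find the runout of a microscope tube's lens cell

## Robot

A 6-joint arm with a two-finger parallel gripper is mounted at the origin on the work surface. World frame = base frame: x ahead of the robot, y to its left, z up, the work surface at z = 0. Lengths are in m, angles in rad, forces in N, time in s.
With the tool pointing down it reaches from about 0.35 to 0.725 m from the base axis. Payload 6 kg.
Tool frame: the origin (TCP) lies midway between the tips of the shut fingers; the grasp point (between the pads) lies 19 mm behind it (grip_point_offset is the distance from the TCP to the grasp point, in m); z points along the fingers, y is the direction in which the jaws open and shut (so a half turn about z gives the same grasp; the last joint's range is limited). The gripper opens to 85 mm and grips with 20 to 120 N. Pads are 22 mm wide; open, the fingers measure 114 mm over their backs; the gripper's body (76 mm by 85 mm) begins 54 mm behind the grasp point. The pads swing forward as they close: fully open they stand 13 mm farther back than shut.
Start: joints at [-0.955, 0.04, 0.085, 0, -1.615, -0.334], TCP at [0.167, -0.576, 0.195] pointing down, gripper open.
Joint ranges: [-2.56, 2.56], [-1.29, 2.01], [-1.08, 1.49], [-3.29, 1.98], [-2.81, -0.18], [-2.99, 2.99]. Speed limits (rad/s): [2.57, 2.57, 3.01, 3.14, 3.14, 3.14].

## Interface

Orientations are given as a rotation vector (axis times angle).
In Python, from bench import get_state, snapshot, get_calibration, hand_in, grip_point_offset gives the robot as it stands.
- The arm moves only by the tool play_rows, never from a script. Its argument "plan" is a list of rows, each a list of 5 numbers: the finger opening in mm, from 0 to 85.4, then the shift along the tool's x, y, z in units of 25 mm (1.0 is 25 mm), then the turn about the tool's z in units of 6 degrees (1.0 is 6 degrees). In form: [[hand, dx, dy, dz, spin], ...]. A call has 1 to 12 rows; each row shifts and turns the commanded pose from where the row before left it, along the tool's axes as they then stand; what a row does not reach is not made up. A row lasts 1/12 s, in which the tool goes at most 41.7 mm and 7.16 degrees, less where a joint would pass 70% of its speed; a pose out of reach is approached as far as the arm can. A call is refused whole if a number of a shift passes 1 or a number of a turn 1, either way. A call with a gripper value outside its range is refused whole. The fingers move at their own pace and stop on an object; "squeeze" is the grip in N (left out, the last holds). Time passes only in rows, so rows that do not move let the fingers close. It gives the time, the measured TCP pose, the force and the opening at its end, in the units of the state.
- get_state(): the state, without advancing time (a new reading comes with each control period).
- snapshot(name): name is "side" or "top"; returns (picture, depth): 420x560x3 uint8, red, green, blue; 420x560 float32, m along the optical axis (not along the pixel's ray), 0 where there is no reading.
- get_calibration(name): a dict with "mtx" (3x3 intrinsics, pixels), "R" (3x3) and "t" (3): a world point X has camera coordinates R X + t. Camera axes: x right, y down, z forward; pixel columns grow to the right and rows downward; lengths in m; the calibration is good to about 2 mm. A picture is of the moment at which its call begins. get_calibration takes no time and is no camera call.
- hand_in(): hands the job in, once; it reports no verdict.
The state is a dict: "time_s": time; "qpos": joint angles; "qd": joint speeds; "joint_efforts": joint torques, N m; "tool_pos": TCP position; "orientation": TCP orientation; "ft_force": force on the tool from outside, world axes, zero at the start; "wrist_torque": the same for the moment, N m; "gripper_width": finger opening in m.
Only numpy, scipy, OpenCV 4.12 (cv2) and the standard library are available. Lean on these libraries where they do the work, as an engineer would, in place of code of your own. Each camera call takes 0.05 s, during which the arm holds its last target.

## Task

The brass lens cell on this microscope tube runs out of true: lay the tube in the gauge's two V-blocks with the cell under the raised dial indicator, and lower the indicator until the cell presses its plunger about half way in, never to the end of its travel. Turn the tube in the blocks, watching the dial, until the cell's highest side is under the plunger, ready for marking, and let go. Leave the slide box, mallet and bottles where they stand.

Things in the scene. Friction and masses are not known exactly. Their poses are not given: they have to be found in the camera images.
- gauge: fixed bench runout gauge, iron base 130 x 300 x 30 mm. Origin: centre of its underside; y along the base, column (22 mm diameter, 245 mm high) at (0, 126) mm. Two steel 90-degree V-blocks, 64 mm across x, 24 mm along y, tops 94 mm above the table, at y = -76 and +32 mm, 84 mm clear between; V faces oiled. A blue bracket slides on the column and holds the indicator at (0, 73) mm, plunger down
- nest (a point): point on the gauge, 98 mm above the table and half way between the V-blocks, where the tube's origin is when the tube lies in the blocks with the cell centred under the plunger; axes parallel to the gauge's
- tube: loose microscope tube 206 mm long, about 0.5 kg, cream, 36 mm diameter, with a knurled steel waist of 24 mm diameter from y = -38 to +28 mm. Origin on its axis in the waist, midway between where the V-blocks bear; its axis is its own y, +y to the cell. Balances near y = +15 mm. In the blocks it can be turned by pinching the waist and swinging the gripper about the tube's axis; it stays where left
- cell_mid (a point): point on the tube's axis, 95 mm from its origin, in the middle of the brass lens cell: a plain cylinder of 56 mm diameter, 24 mm long, fixed 2.5 mm off the tube's axis towards an unknown side, different each time and unrelated to the tube's or this point's x and z. Its top stands 25.5 mm (lowest side up) to 30.5 mm (highest side up) above the axis
- tray: fixed grey tray 116 x 236 mm with 14 mm walls and two wooden V-saddles (tops 41 mm high, 68 mm across) 54 mm either side of its middle, in which the tube lies at the start, its axis 45 mm above the table. Origin: centre of the tray's underside; the tube lies along the tray's y, cell at +y
- carriage (a joint): how far the indicator's bracket has been lowered on its column, m: 0 fully up, 0.070 fully down. It slides freely down when its knob is pressed with about 5 N and stays where it is left; it starts within 8 mm of fully up
- knob_top (a point): centre of the flat top of the black press knob (30 mm diameter, 14 mm high, on a stem) on the bracket, 55 mm from the column on the gauge's -x side; 262 mm above the table with the carriage fully up, and goes down with it
- plunger (a joint): how far the indicator's plunger is pressed in, m: 0 free, 0.015 at the end of its travel; sprung outwards with about 0.7 to 1.4 N. This is what the dial's hand shows, 24 degrees per mm. Trust it only while the tube lies free in the blocks; the tip sinks about 0.3 mm into the cell
- dial (a point): centre of the indicator's dial face, 50 mm diameter (body 20 mm thick), 78 mm above the free plunger tip, looking to the gauge's +x. The red hand points up with the plunger free and turns clockwise 24 degrees per mm pressed in
- tip (a point): lowest point of the plunger's ball tip (10 mm diameter); 178 mm above the table with the carriage fully up and the plunger free
- slide_box: loose green slide box 85 x 175 x 34 mm, bystander; origin centre of its underside
- mallet: loose small mallet 200 mm long lying flat, bystander; origin under its middle
- amber_bottle: loose amber bottle 44 mm diameter, 88 mm high, bystander; origin centre of its underside
- wash_bottle: loose white bottle 60 mm diameter, 185 mm high, bystander; origin centre of its underside
Mind the look-alikes: they are no part of the job. What is shaped like the tube but orange or red is not meant.

How it is judged:
On the way, in this order (a step that is already met when the one before it is completed fails the run):
1. the tube lies bedded in both V-blocks, cell under the indicator (distance between tube and nest below 0.008 m and z of tube in the frame of nest below 0.0015 m and angle between the y axis of tube and the y axis of gauge, either way round below 0.04 rad), for 0.2 s.
2. the plunger is lowered onto the cell and pressed in (value of joint plunger above 0.003 m and distance between tube and nest below 0.008 m), for 0.2 s.
At the end, for the whole second after the job is handed in: The tube rests still and released in both V-blocks (within 8 mm of the nest point, bedded within 1.5 mm, parallel within 0.04 rad); the plunger is pressed in over 2 mm by the cell, whose highest side is under it: reading within 0.45 mm of the highest (about 35 degrees of turn) (all of step 1 and height (world z) of tip between 0.1277 and 0.129 m and value of joint plunger above 0.002 m and linear speed of tube below 0.01 m/s and angular speed of tube below 0.1 rad/s); the robot touches nothing.
It fails at once if the plunger was driven to the end of its travel (value of joint plunger above 0.0147 m).
It fails at once if a bystander was disturbed (moved more than 20 mm) (distance of any of slide_box, mallet, amber_bottle, wash_bottle from where it was at the start of the episode above 0.02 m).
It also fails if it takes over 72 s, if anything falls off the work surface, if the arm or the gripper's body presses on something with over 40 N, if the wrist force passes 120 N, or if a joint passes its speed limit or range.

## Working session

There is one attempt and no reset: what is moved stays moved. The work goes in short steps, Python scripts to look and compute and a tool call to move; the robot and the scene stay as the last step left them, time stands still between calls to the robot, and variables do not carry over. Pictures are saved under pics/ and viewed, and the job is handed in when it is done.

Besides the shell and the picture viewer there is one more tool, called after "Emit:" as name(argument=value, ...) on one line, values as JSON. play_rows: Moves the arm, as the interface text tells. Its arguments: {"type":"object","properties":{"plan":{"type":"array","items":{"type":"array","items":{"type":"number"}}},"squeeze":{"type":"number"}},"required":["plan"]}

```bash
ls; mkdir -p pics
python3 - <<'E'
from bench import *
import cv2,numpy as np
print(get_state()); print(grip_point_offset)
for n in("side","top"):
    p,d=snapshot(n); cv2.imwrite(f"pics/{n}0.png",p[:,:,::-1]); np.save(f"pics/{n}0.npy",d); print(n,get_calibration(n))
E
```

```text
pics
{'time_s': 0.0, 'qpos': array([-9.55320841e-01,  4.08178396e-02,  8.38338722e-02, -4.84806930e-04,
       -1.61547547e+00, -3.33722387e-01]), 'qd': array([ 0.00199149,  0.00039431, -0.00121153,  0.00025998, -0.00088658,
       -0.00010035]), 'joint_efforts': array([ 3.86600550e-04, -3.68208611e+01,  3.47420132e+01,  6.93241954e+00,
       -5.37263884e-03, -3.11674057e-05]), 'tool_pos': array([ 0.16681997, -0.57594978,  0.19398403]), 'orientation': array([ 4.41100937e-01, -3.11013809e+00, -2.67106219e-03]), 'ft_force': array([ 0.12739034, -0.33535138,  0.19735778]), 'wrist_torque': array([-0.00998006, -0.01978995,  0.03318875]), 'gripper_width': 0.0856883729579164}
0.0187
side {'mtx': array([[437.71852755,   0.        , 279.8382909 ],
       [  0.        , 437.71852755, 203.17231017],
       [  0.        ,   0.        ,   1.        ]]), 'R': array([[-0.98329285, -0.18201558, -0.00234662],
       [-0.11697159,  0.64168164, -0.75799889],
       [ 0.13947339, -0.7450604 , -0.65225162]]), 't': array([0.57174031, 0.09353971, 1.55896116])}
top {'mtx': array([[435.67150572,   0.        , 284.04958996],
       [  0.        , 435.67150572, 208.99484954],
       [  0.        ,   0.        ,   1.        ]]), 'R': array([[-0.00157522, -0.99990807, -0.0134674 ],
       [-0.98069794,  0.00417786, -0.19548427],
       [ 0.19552256,  0.01289952, -0.98061436]]), 't': array([0.1891306 , 0.5651455 , 1.30243608])}
```

View pics/side0.png

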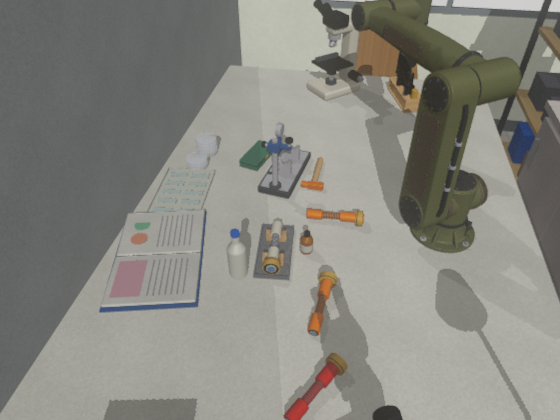

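View pics/top0.png

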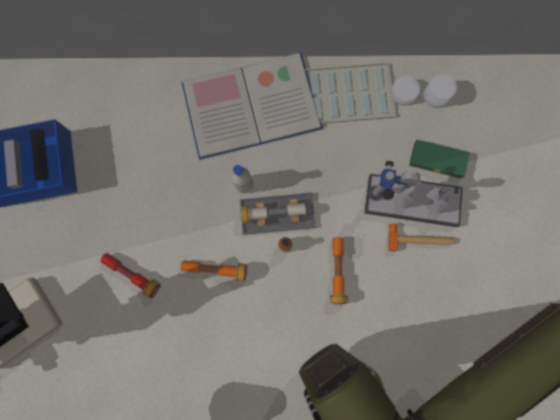

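The tray with the cream tube is at top-view (277,213), cell to the left. The gauge is at (413,200) with its column to the left. I'll look closer at both.

```bash
cat > h.py <<'E'
import numpy as np,cv2
from bench import *
def cal(n):
    c=get_calibration(n);return c["mtx"],c["R"],c["t"]
def dep(n,u,v,d):
    K,R,t=cal(n);pc=np.linalg.inv(K)@[u,v,1]*d;return R.T@(pc-t)
def plane(n,u,v,z):
    K,R,t=cal(n);r=R.T@np.linalg.inv(K)@[u,v,1];c=-R.T@t;return c+r*(z-c[2])/r[2]
def proj(n,X):
    K,R,t=cal(n);p=K@(R@np.asarray(X)+t);return p[:2]/p[2]
def crop(n,im,u0,v0,u1,v1,s,out):
    c=cv2.resize(im[v0:v1,u0:u1],None,fx=s,fy=s,interpolation=cv2.INTER_CUBIC);cv2.imwrite(out,c)
E
python3 - <<'E'
from h import *
t=cv2.imread("pics/top0.png");s=cv2.imread("pics/side0.png")
crop("t",t,225,150,475,260,3.2,"pics/c1.png")
a=cv2.resize(t[185:241,230:325],None,fx=8,fy=8,interpolation=2);cv2.imwrite("pics/c2.png",a)
a=cv2.resize(t[150:235,355:475],None,fx=6.5,fy=6.5,interpolation=2);cv2.imwrite("pics/c3.png",a)
a=cv2.resize(s[110:210,230:340],None,fx=6,fy=6,interpolation=2);cv2.imwrite("pics/c4.png",a)
E
```

```text
(no output)
```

View pics/c2.png

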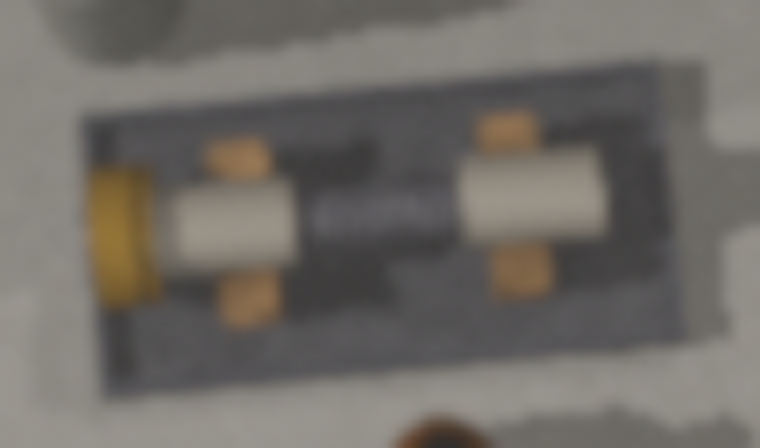

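View pics/c3.png

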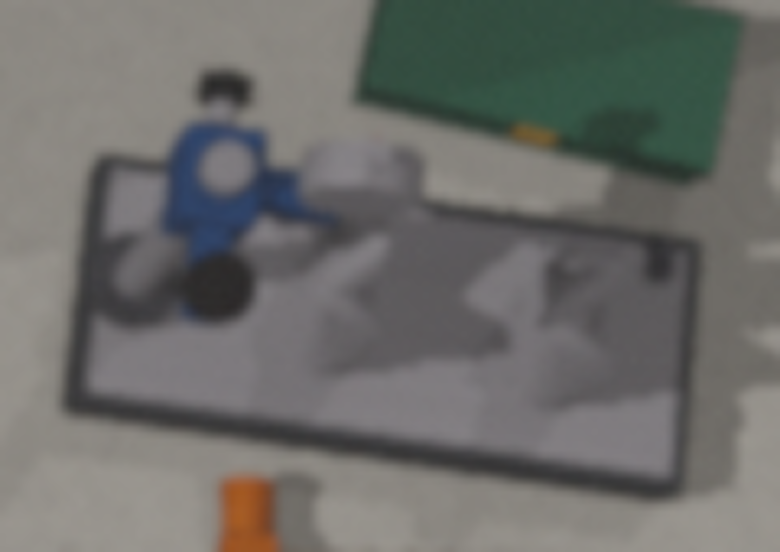

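View pics/c4.png

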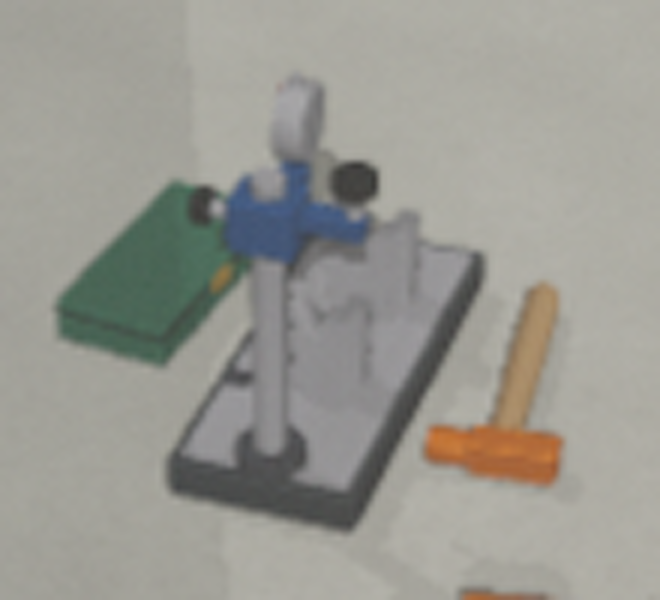

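Run:
```python
from h import *
t=cv2.imread("pics/top0.png");s=cv2.imread("pics/side0.png")
a=cv2.resize(s[115:165,255:310],None,fx=12,fy=12,interpolation=0);cv2.imwrite("pics/c5.png",a)
a=cv2.resize(s[210:285,245:320],None,fx=8,fy=8,interpolation=2);cv2.imwrite("pics/c6.png",a)
for n in("side","top"):
    d=np.load(f"pics/{n}0.npy"); K,R,tt=cal(n); print(n,(-R.T@tt).round(3))
d=np.load("pics/top0.npy")
# world z of patch of table
v,u=np.mgrid[175:185,270:300]
P=np.array([dep("top",a,b,d[b,a]) for a,b in zip(u.ravel(),v.ravel())]);print(P[:,2].mean(),P[:,2].std(),(d==0).mean())
np.set_printoptions(linewidth=200)
for vv in range(203,226): print(vv,[int(round(dep("top",a,vv,d[vv,a])[2]*1000)) for a in range(236,312,3)])
```

```text
side [0.356 1.206 1.089]
top [0.3  0.17 1.39]
0.01481182241432849 0.13826443319206774 0.004128401360544218
203 [-1, -2, 9, 17, 7, 9, 6, 43, 39, 31, 8, 10, 9, 11, 10, 3, 2, 6, 11, 41, 49, 55, 60, 1, 3, 3]
204 [1, 3, 8, 6, 9, 2, 3, 42, 43, 45, 8, 11, 1, 8, 7, 3, 10, 11, 55, 62, 60, 64, 55, 56, 6, 5]
205 [1, 0, 52, 53, 58, 4, 8, 41, 39, 43, 9, 8, 3, 7, 7, 4, 8, 13, 62, 63, 61, 61, 62, 67, 10, 9]
206 [-3, 5, 58, 61, 69, 8, 8, 42, 41, 42, 55, 4, 5, 1, 6, 5, 49, 47, 64, 61, 63, 58, 71, 68, 9, 8]
207 [-1, 3, 64, 61, 66, 8, 12, 54, 55, 55, 62, 11, 1390, 54, 53, 51, 48, 55, 58, 63, 68, 55, 61, 56, 8, 13]
208 [0, -5, 66, 70, 66, 56, 62, 61, 62, 61, 58, 52, 57, 55, 55, 56, 58, 56, 66, 59, 62, 61, 61, 59, 8, 12]
209 [0, -2, 68, 68, 67, 59, 64, 64, 63, 64, 66, 53, 57, 59, 58, 56, 58, 58, 65, 61, 63, 62, 53, 64, 5, 4]
210 [3, 2, 69, 71, 73, 61, 63, 64, 64, 61, 63, 54, 58, 57, 58, 55, 56, 53, 65, 64, 59, 57, 65, 58, 4, 10]
211 [0, 3, 70, 68, 68, 63, 67, 63, 66, 63, 67, 57, 59, 59, 59, 56, 54, 56, 58, 60, 59, 62, 63, 57, 7, 9]
212 [0, 5, 70, 71, 69, 68, 68, 67, 63, 63, 64, 55, 58, 50, 54, 57, 55, 57
[... 593 characters left out ...]
 2, 11, 9, 6, 6, 40, 42, 4, 10, 10, -1, 10]
219 [1, -1, 61, 61, 57, 9, 8, 3, 38, 45, 10, 11, 7, 7, 7, 10, 6, 11, 12, 42, 42, 13, 5, 8, 6, 5]
220 [5, 2, 62, 60, 60, 8, 9, 1, 47, 41, 6, 6, 6, 6, 8, 10, 7, 12, 5, 39, 32, 9, 13, 8, 5, 10]
221 [2, -6, 15, 60, 56, 9, 3, 14, 1390, 40, 9, 5, 10, 8, 5, 3, 2, 8, 12, 19, 12, 9, 5, 7, 6, 7]
222 [-2, 1, 12, 43, 45, 9, 11, 10, 38, 39, 4, 9, 6, 2, 8, 8, 7, 9, 7, 6, 8, 10, 11, 6, 3, 0]
223 [-5, 2, 20, 5, 7, 10, 6, 9, 36, 35, 6, 5, 5, 1390, 8, 4, 10, 11, 6, 7, 7, 8, 11, 6, 11, 6]
224 [1, 2, 18, 5, 4, 7, 2, 10, 27, 17, 10, 2, 7, 12, 6, 7, 5, 0, 7, 10, 5, 10, 10, 9, 6, 11]
225 [3, 6, 15, 7, 10, 5, 6, 8, 7, 9, 6, 6, 7, 7, 8, 7, 7, 8, 5, 5, 10, 10, 11, 9, 9, 10]
```

View pics/c5.png

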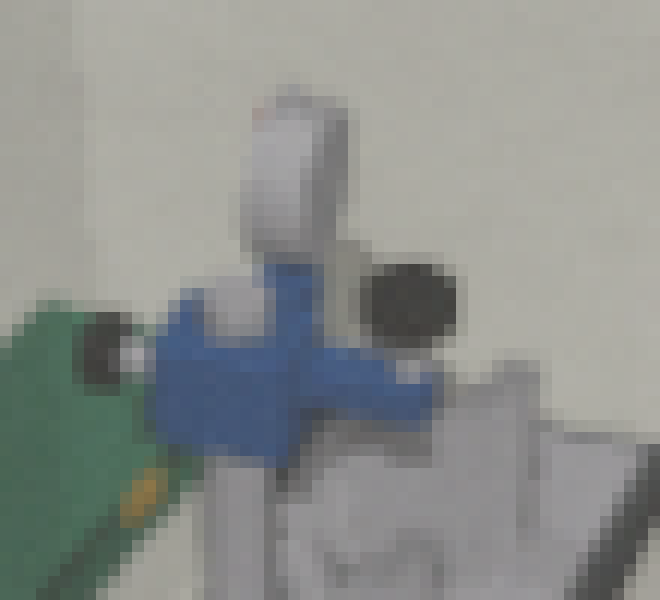

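View pics/c6.png

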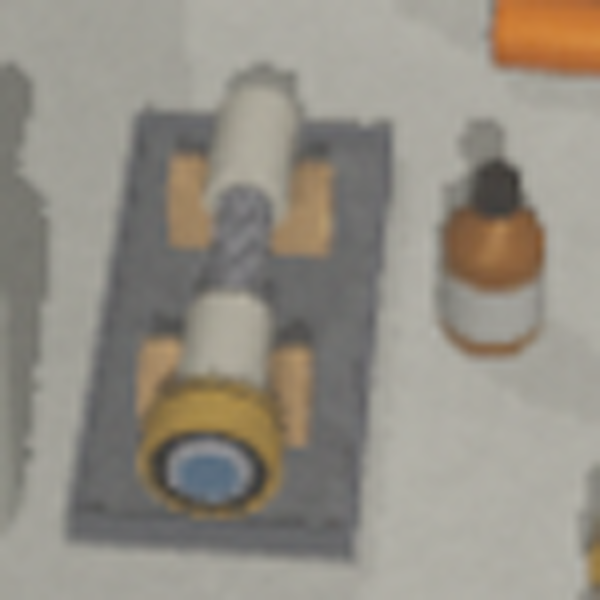

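The side view shows the dial edge-on, facing away from both cameras, so the hand can't be read. I'll have to find the high side from the cell geometry instead. I'll average frames and fit the tube, cell and gauge.

```bash
cat >> h.py <<'E'
def grab(name,k):
    ps=[];ds=[]
    for _ in range(k):
        p,d=snapshot(name);ps.append(p.astype(np.float32));ds.append(np.where(d>0,d,np.nan))
    P=np.mean(ps,0);D=np.nanmedian(np.array(ds),0) if k<4 else np.nanmean(np.where(np.abs(np.array(ds)-np.nanmedian(ds,0))<.012,ds,np.nan),0)
    return P,D
def cloud(n,D):
    K,R,t=cal(n);v,u=np.mgrid[0:420,0:560]
    r=np.stack([u,v,np.ones_like(u)],-1).reshape(-1,3)@np.linalg.inv(K).T
    return (((r*D.reshape(-1,1))-t)@R).reshape(420,560,3)
E
python3 - <<'E'
from h import *
import warnings;warnings.simplefilter("ignore")
for n in("top","side"):
    P,D=grab(n,10); np.savez(f"pics/avg_{n}.npz",P=P,D=D); cv2.imwrite(f"pics/avg_{n}.png",P[:,:,::-1].astype(np.uint8))
    W=cloud(n,D)
    m=(W[...,0]>.3)&(W[...,0]<.75)&(W[...,1]<-.05)&(W[...,1]>-.6)
    print(n,'table z',np.nanmedian(W[180:186,270:290,2]) if n=="top" else np.nanmedian(W[180:200,240:260,2]))
    g=m&(abs(W[...,2]-.03)<.006)
    q=W[g][:,:2].astype(np.float32)
    # largest component
    lab=cv2.connectedComponentsWithStats(g.astype(np.uint8))
    i=1+np.argmax(lab[2][1:,4]); q=W[(lab[1]==i)][:,:2].astype(np.float32)
    print(len(q),cv2.minAreaRect(q*1000),np.nanmean(W[lab[1]==i][:,2]))
    b=m&(abs(W[...,2]-.094)<.006); print("blocks",[tuple((1000*p).round()) for p in W[b]][:60])
    b=m&(W[...,2]>.15)
    print("high",[tuple((1000*p).round().astype(int)) for p in W[b]][::4])
print(get_state()['time_s'])
E
```

```text
top table z 0.0005210585494173298
2582 ((603.32373046875, -228.14276123046875), (300.22576904296875, 130.05511474609375), 81.01579284667969) 0.03070292149400329
blocks [(np.float64(638.0), np.float64(-189.0), np.float64(95.0)), (np.float64(637.0), np.float64(-192.0), np.float64(95.0)), (np.float64(637.0), np.float64(-195.0), np.float64(96.0)), (np.float64(638.0), np.float64(-198.0), np.float64(94.0)), (np.float64(637.0), np.float64(-201.0), np.float64(95.0)), (np.float64(637.0), np.float64(-204.0), np.float64(96.0)), (np.float64(637.0), np.float64(-207.0), np.float64(95.0)), (np.float64(638.0), np.float64(-210.0), np.float64(94.0)), (np.float64(635.0), np.float64(-189.0), np.float64(94.0)), (np.float64(634.0), np.float64(-191.0), np.float64(97.0)), (np.float64(635.0), np.float64(-195.0), np.float64(94.0)), (np.float64(634.0), np.float64(-197.0), np.float64(96.0)), (np.float64(635.0), np.float64(-201.0), np.float64(94.0)), (np.float64(635.0), np.float64(-205.0), np.float64(93.0)), (np.float64(634.0), np.float64(-207.0), np.float64(95.0)), (np.float64(634.0), np.float64(-210.0), np.flo
[... 28228 characters left out ...]
4(626), np.int64(-85), np.int64(199)), (np.int64(610), np.int64(-83), np.int64(202)), (np.int64(627), np.int64(-91), np.int64(190)), (np.int64(610), np.int64(-83), np.int64(197)), (np.int64(623), np.int64(-91), np.int64(186)), (np.int64(627), np.int64(-93), np.int64(180)), (np.int64(613), np.int64(-96), np.int64(180)), (np.int64(616), np.int64(-91), np.int64(179)), (np.int64(620), np.int64(-91), np.int64(174)), (np.int64(623), np.int64(-90), np.int64(170)), (np.int64(628), np.int64(-93), np.int64(162)), (np.int64(613), np.int64(-96), np.int64(162)), (np.int64(617), np.int64(-95), np.int64(158)), (np.int64(620), np.int64(-92), np.int64(155)), (np.int64(620), np.int64(-91), np.int64(151))]
1.1
```

Gauge: base centre about (602, -226) mm, y axis at 81°. Both cameras agree within 4 mm, and the knob and dial match. Next is the tube and the cell's eccentricity.

```bash
cat > fit.py <<'E'
from h import *
from scipy.optimize import least_squares
def fit_tube(W,guess,view):
    """W cloud. guess: (x0,y0,z0) origin and yaw of +y axis. returns axis, ecc"""
    pts=W.reshape(-1,3);pts=pts[np.isfinite(pts).all(1)]
    o=np.array(guess[:3]);yaw=guess[3]
    c=view
    p=np.array([o[0],o[2],0.,0.])  # x,z at origin, slopes; 
    ex=0;ez=0
    for it in range(6):
        a=np.array([np.cos(yaw),np.sin(yaw),p[3] if 0 else 0]);
        lx=np.array([np.sin(yaw),-np.cos(yaw),0]); lz=np.array([0,0,1.])
        d=pts-o; y=d@a;x=d@lx;z=d@lz
        def sel(y0,y1,r,cx,cz,tol):
            m=(y>y0)&(y<y1)
            rr=np.hypot(x-cx,z-cz)
            # surface seen by camera: normal facing
            nn=np.stack([(x-cx)/rr,(z-cz)/rr],-1)
            cd=c-o; cv=np.array([cd@lx,cd@lz,cd@a]);cv/=np.linalg.norm(cv)
            return m&(abs(rr-r)<tol)&((nn@cv[:2])>0.35)
        tol=[.012,.008,.006,.005,.005,.005][it]
        m1=(sel(-.095,-.042,.018,0,0,tol)|sel(.032,.078,.018,0,0,tol))
        m2=sel(.085,.105,.028,ex,ez,tol)
        def res(q):
            X0,Z0,sx,sz,e1,e2=q
            r1=np.hypot(x[m1]-X0-sx*y[m1],z[m1]-Z0-sz*y[m1])-.018
            r2=np.hypot(x[m2]-X0-sx*y[m2]-e1,z[m2]-Z0-sz*y[m2]-e2)-.028
            return np.r_[r1,r2]
        s=least_squares(res,[0,0,0,0,ex,ez],loss='soft_l1',f_scale=.002)
        X0,Z0,sx,sz,ex,ez=s.x
        o=o+lx*X0+lz*Z0; yaw=yaw-sx
    cov=np.linalg.inv(s.jac.T@s.jac)*np.mean(s.fun**2)
    # end of cell & extents
    return dict(o=o.round(4),yaw=round(yaw,4),sz=round(sz,4),e=np.round([ex*1e3,ez*1e3],2),sd=np.sqrt(np.diag(cov))[4:]*1e3,n=(m1.sum(),m2.sum()),rms=np.sqrt(np.mean(s.fun**2))*1e3)
def campos(n):
    K,R,t=cal(n);return -R.T@t
E
python3 - <<'E'
from fit import *
# tray rect by top: z~4..14 ; initial axis from pixels
print(plane("top",230+235/8,185+226/8,.063),plane("top",230+530/8,185+195/8,.063),"cell end",plane("top",230+90/8,185+237/8,.06),"rear end",plane("top",230+606/8,185+190/8,.055))
a=plane("top",230+235/8,185+226/8,.063);b=plane("top",230+530/8,185+195/8,.063)
yaw=np.arctan2(*(a-b)[[1,0]])
ends=(plane("top",230+90/8,185+237/8,.06)+plane("top",230+606/8,185+190/8,.055))/2
u=np.array([np.cos(yaw),np.sin(yaw)]);o=ends[:2]-.004*u
print(yaw,o)
for n in("top","side"):
    z=np.load(f"pics/avg_{n}.npz");W=cloud(n,z["D"])
    print(n,fit_tube(W,(o[0],o[1],.045,yaw),campos(n)))
    m=(abs(W[...,0]-o[0])<.15)&(abs(W[...,1]-o[1])<.18)&(W[...,2]>.003 if n=="top" else W[...,2]>.002)&(W[...,2]<.09)
    lab=cv2.connectedComponentsWithStats(m.astype(np.uint8));
    i=1+np.argmax(lab[2][1:,4]);print(cv2.minAreaRect((W[lab[1]==i][:,:2]*1000).astype(np.float32)))
    d=W-np.array([o[0],o[1],0]);y=d[...,0]*u[0]+d[...,1]*u[1];x=d[...,0]*u[1]-d[...,1]*u[0]
    s=(abs(x)<.008)&(W[...,2]>.05);print("y extent",np.nanmin(y[s&(abs(y)<.13)]),np.nanmax(y[s&(abs(y)<.13)]))
E
```

```text
[0.55137203 0.264002   0.063     ] [0.56314423 0.14952841 0.063     ] cell end [0.54782131 0.32058674 0.06      ] rear end [0.56659531 0.11972671 0.055     ]
1.673273767914935 [0.55761751 0.21617771]
top {'o': array([0.5628, 0.2167, 0.0451]), 'yaw': np.float64(1.6643), 'sz': np.float64(-0.0007), 'e': array([ 0.14, -2.24]), 'sd': array([0.22010251, 0.15018146]), 'n': (np.int64(344), np.int64(103)), 'rms': np.float64(0.7810086261717144)}
((566.4579467773438, 210.28500366210938), (122.33162689208984, 237.7085418701172), 5.321305274963379)
y extent -0.09756665228170713 0.1087989064358305
side {'o': array([0.5617, 0.2166, 0.0431]), 'yaw': np.float64(1.666), 'sz': np.float64(0.0014), 'e': array([ 0.08, -2.5 ]), 'sd': array([0.25094669, 0.1456351 ]), 'n': (np.int64(195), np.int64(76)), 'rms': np.float64(0.6511154222923536)}
((562.09423828125, 211.49752807617188), (115.98728942871094, 237.25250244140625), 5.337169170379639)
y extent -0.09375809259104279 0.11154505535556894
```

The two cameras agree on the tube: origin about (0.562, 0.219), yaw 1.665. The eccentricity is (+0.1, -2.4) mm, so the cell's high side points down and it needs about half a turn. I'll check bottle clearances and work out the approach.

```bash
cat > mv.py <<'E'
from h import *
from scipy.spatial.transform import Rotation as Rn
def tf():
    s=get_state();R=Rn.from_rotvec(s['orientation']).as_matrix();return s,R
def jaw(R): return np.degrees(np.arctan2(R[1,1],R[0,1]))
def plan(target,jawdeg=None,frm=None,Rm=None):
    """report: spin units needed, then shift in tool units after the spin"""
    s,R=tf(); p=s['tool_pos'] if frm is None else np.array(frm)
    if Rm is not None:R=Rm
    a=0
    if jawdeg is not None:
        cur=jaw(R); d=(cur-jawdeg+90)%180-90   # tool z down: +spin lowers world angle
        a=d; R=R@Rn.from_euler('z',a,degrees=True).as_matrix()
    sh=R.T@(np.array(target)-p)/.025
    print("t",round(s['time_s'],2),"spin units",round(a/6,3),"jaw->",round(jaw(R),2),"shift units(after spin)",sh.round(3),"F",s['ft_force'].round(1),"w",round(s['gripper_width']*1e3,1),"pos",s['tool_pos'].round(4),"q6",s['qpos'][5].round(2))
    return R
E
python3 - <<'E'
from mv import *
print(plane("top",240,172,.18),plane("top",285,240,.088))
s,R=tf();print(R.round(3),jaw(R))
yaw=1.665; lx=np.degrees(yaw)-90
u=np.array([np.cos(yaw),np.sin(yaw)])
g=np.array([.5622,.2196])+.005*u; print(g,lx)
R2=plan([g[0],g[1],.195],lx)
E
```

```text
[0.65057406 0.3128188  0.18      ] [0.46449798 0.18437443 0.088     ]
[[-0.961 -0.278 -0.   ]
 [-0.278  0.961  0.   ]
 [ 0.     0.    -1.   ]] 106.14668674013008
[0.56172968 0.22457783] 5.397472889282071
t 1.1 spin units -13.208 jaw-> -174.6 shift units(after spin) [-30.408 -18.738   0.   ] F [ 0.   0.  -0.1] w 85.3 pos [ 0.1669 -0.5763  0.195 ] q6 -0.33
```

Run:
```python
from fit import *
for n in("top","side"):
    z=np.load(f"pics/avg_{n}.npz");W=cloud(n,z["D"])
    m=(W[...,2]>.1)&(abs(W[...,0]-.6)<.12)&(abs(W[...,1]-.27)<.12); p=W[m];print(n,"wash",p.mean(0),np.percentile(p,[3,97],axis=0))
    m=(W[...,2]>.03)&(W[...,2]<.1)&(W[...,0]<.52)&(W[...,0]>.43)&(abs(W[...,1]-.2)<.08); p=W[m];print(n,"amber",np.percentile(p,[5,95],axis=0))
```

```text
top wash [0.65282314 0.31616191 0.1407095 ] [[0.63277063 0.29260931 0.10774541]
 [0.67677972 0.34376117 0.18609344]]
top amber [[0.44073602 0.16628461 0.04435605]
 [0.47466337 0.20013418 0.08872679]]
side wash [0.65556008 0.33336093 0.13707072] [[0.63209605 0.31335591 0.10285532]
 [0.68124771 0.35020267 0.18381449]]
side amber [[0.43984534 0.18193824 0.0338931 ]
 [0.47562773 0.20735514 0.08672746]]
```

Emit:
play_rows(plan=[[50,0,0,0,-1],[50,0,0,0,-1],[50,0,0,0,-1],[50,0,0,0,-1],[50,0,0,0,-1],[50,0,0,0,-1],[50,0,0,0,-1],[50,0,0,0,-1],[50,0,0,0,-1],[50,0,0,0,-1],[50,0,0,0,-1],[50,0,0,0,-1]], squeeze=60)

```text
time_s: 2.1
tool_pos: [0.1669, -0.5763, 0.195]
orientation: [-2.191, 2.251, 0.0]
ft_force: [-0.5, 0.1, -0.2]
gripper_width: 0.05
```

Emit:
play_rows(plan=[[50,0,0,0,-1],[50,0,0,0,-0.2],[50,-0.98,-0.6,0,0],[50,-0.98,-0.6,0,0],[50,-0.98,-0.6,0,0],[50,-0.98,-0.6,0,0],[50,-0.98,-0.6,0,0],[50,-0.98,-0.6,0,0],[50,-0.98,-0.6,0,0],[50,-0.98,-0.6,0,0],[50,-0.98,-0.6,0,0],[50,-0.98,-0.6,0,0]])

```text
time_s: 3.1
tool_pos: [0.2937, -0.3172, 0.1952]
orientation: [-2.319, 2.119, -0.001]
ft_force: [-0.4, -0.4, 0.2]
gripper_width: 0.0504
```

Emit:
play_rows(plan=[[50,-0.98,-0.6,0,0],[50,-0.98,-0.6,0,0],[50,-0.98,-0.6,0,0],[50,-0.98,-0.6,0,0],[50,-0.98,-0.6,0,0],[50,-0.98,-0.6,0,0],[50,-0.98,-0.6,0,0],[50,-0.98,-0.6,0,0],[50,-0.98,-0.6,0,0],[50,-0.98,-0.6,0,0]])

```text
time_s: 3.93
tool_pos: [0.4203, -0.059, 0.1954]
orientation: [-2.32, 2.117, -0.001]
ft_force: [-0.4, 0.3, 0.6]
gripper_width: 0.0501
```

```bash
python3 -c "
from mv import *
plan([.5617,.2246,.195],5.4)"
```

```text
t 3.93 spin units -0.03 jaw-> -174.6 shift units(after spin) [-10.762  -6.698   0.024] F [-0.4  0.3  0.6] w 50.1 pos [ 0.4203 -0.059   0.1954] q6 -0.25
```

Emit:
play_rows(plan=[[50,-0.98,-0.61,0,0],[50,-0.98,-0.61,0,0],[50,-0.98,-0.61,0,0],[50,-0.98,-0.61,0,0],[50,-0.98,-0.61,0,0],[50,-0.98,-0.61,0,0],[50,-0.98,-0.61,0,0],[50,-0.98,-0.61,0,0],[50,-0.98,-0.61,0,0],[50,-0.98,-0.61,0,0],[50,-0.96,-0.6,0,-0.03],[50,0,0,0,0]])

```text
time_s: 4.93
tool_pos: [0.5623, 0.2263, 0.1926]
orientation: [2.324, -2.11, -0.002]
ft_force: [-0.3, -0.4, -0.3]
gripper_width: 0.0501
```

```bash
python3 -c "
from mv import *
plan([.5617,.2246,.027],5.4)
import cv2
for n in ('top','side'):
    p,d=snapshot(n);q=p[150:260,210:340] if n=='top' else p[150:300,200:340];cv2.imwrite(f'pics/g1{n}.png',cv2.resize(q[:,:,::-1],None,fx=4,fy=4,interpolation=2))
"
```

```text
t 4.93 spin units 0.02 jaw-> -174.6 shift units(after spin) [0.06  0.01  6.624] F [-0.3 -0.4 -0.3] w 50.1 pos [0.5623 0.2263 0.1926] q6 -0.62
```

View pics/g1side.png

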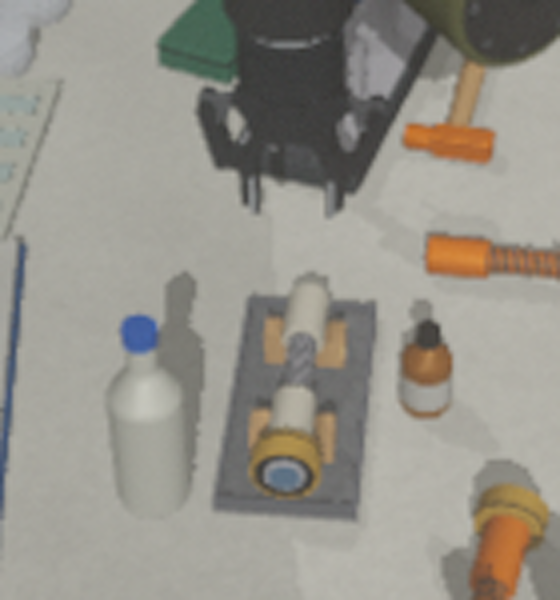

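Emit:
play_rows(plan=[[50,0.06,0,0.95,0],[50,0,0,0.95,0],[50,0,0,0.95,0],[50,0,0,0.95,0],[50,0,0,0.95,0],[50,0,0,0.95,0],[50,0,0,0.95,0],[50,0,0,0.05,0],[50,0,0,0,0]])

```text
time_s: 5.78
tool_pos: [0.5611, 0.2202, 0.0271]
orientation: [2.323, -2.112, -0.0]
ft_force: [0.6, 0.1, 0.9]
gripper_width: 0.0503
```

Emit:
play_rows(plan=[[20,0,0,0,0],[20,0,0,0,0],[20,0,0,0,0],[20,0,0,0,0],[20,0,0,0,0],[20,0,0,0,0],[20,0,0,0,0],[20,0,0,0,0]])

```text
time_s: 6.45
tool_pos: [0.5618, 0.2215, 0.0275]
orientation: [-2.326, 2.112, 0.0]
ft_force: [0.2, 0.5, -0.5]
gripper_width: 0.0197
```

Emit:
play_rows(plan=[[10,0,0,0,0],[10,0,0,0,0],[10,0,0,0,0],[10,0,0,0,0]])

```text
time_s: 6.78
tool_pos: [0.5618, 0.2215, 0.0275]
orientation: [-2.326, 2.112, 0.0]
ft_force: [-0.1, 0.8, 0.9]
gripper_width: 0.0097
```

```bash
python3 -c "
from mv import *
s=get_state();print(s)
for n in ('top','side'):
    p,d=snapshot(n);q=p[150:260,210:340] if n=='top' else p[200:300,230:330];cv2.imwrite(f'pics/g2{n}.png',cv2.resize(q[:,:,::-1],None,fx=6,fy=6,interpolation=2))
"
```

```text
{'time_s': 6.7833, 'qpos': array([ 7.06911740e-01,  9.52037358e-02, -1.64076611e-01, -9.63265434e-05,
       -1.31152193e+00, -6.10456787e-01]), 'qd': array([-1.65320356e-03, -2.33836027e-04,  2.73255006e-04, -2.79877317e-05,
        2.53722223e-03, -6.85043105e-05]), 'joint_efforts': array([ 2.54386352e-03, -3.84504712e+01,  3.36112225e+01,  6.70686677e+00,
       -1.14368788e-03, -6.02401883e-05]), 'tool_pos': array([0.56175561, 0.22145703, 0.02750008]), 'orientation': array([-2.32592113e+00,  2.11179035e+00,  1.46261226e-04]), 'ft_force': array([-0.0773491 ,  0.7950438 ,  0.91531863]), 'wrist_torque': array([-0.02858364,  0.00143362, -0.0064803 ]), 'gripper_width': 0.009708937684876745}
```

View pics/g2side.png

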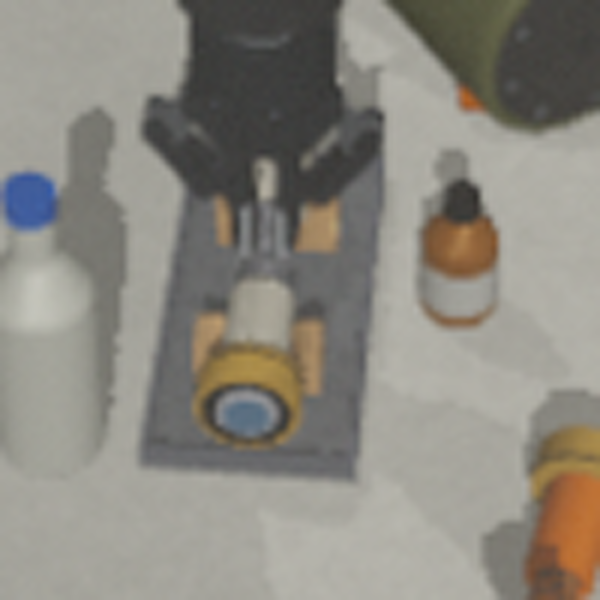

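View pics/g2top.png

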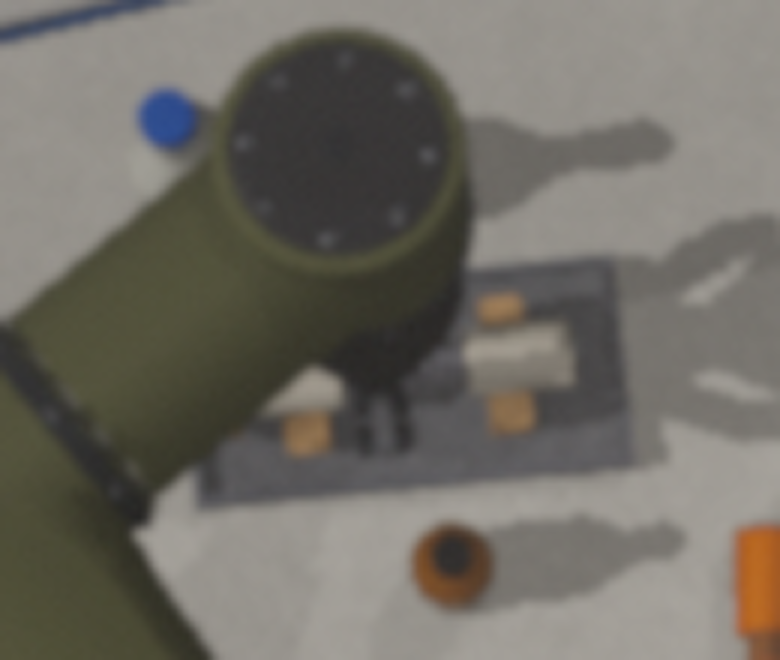

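```bash
python3 -c "
from mv import *
p,d=grab('side',4);W=cloud('side',d);np.save('pics/W.npy',W)
q=p[215:275,250:310].astype(np.uint8);cv2.imwrite('pics/g3.png',cv2.resize(q[:,:,::-1],None,fx=10,fy=10,interpolation=2))
for n in ('side',):
    for X in ([.5618,.2215,.0275],[.5618,.2215,.0465],[.5618,.2215,.10]): print(proj(n,X),proj('top',X))
for r in range(232,256,2): print(r,[tuple((W[r,c]*1000).round().astype(int)) if np.isfinite(W[r,c]).all() else 0 for c in range(267,284,2)])
"
```

```text
[273.50144618 248.05102722] [273.50300913 212.05138461]
[273.4334503  244.06488756] [273.27813035 210.9114223 ]
[273.23555361 232.4635391 ] [272.6107389  207.52826139]
232 [(np.int64(579), np.int64(234), np.int64(111)), (np.int64(572), np.int64(237), np.int64(115)), (np.int64(568), np.int64(228), np.int64(107)), (np.int64(572), np.int64(176), np.int64(57)), (np.int64(556), np.int64(219), np.int64(101)), (np.int64(547), np.int64(233), np.int64(116)), (np.int64(542), np.int64(227), np.int64(111)), (np.int64(535), np.int64(231), np.int64(116)), (np.int64(528), np.int64(230), np.int64(116))]
234 [(np.int64(594), np.int64(172), np.int64(39)), (np.int64(572), np.int64(238), np.int64(108)), (np.int64(568), np.int64(229), np.int64(99)), (np.int64(571), np.int64(183), np.int64(54)), (np.int64(556), np.int64(224), np.int64(97)), (np.int64(547), np.int64(235), np.int64(109)), (np.int64(542), np.int64(227), np.int64(102)), (np.int64(548), np.int64(160), np.int64(36)), (np.int64(528), np.int64(232), np.int64(109))]
236 [(np.int64(594), np.int64(171), np.int64(28)), (np.int64(574), np.int64(232), 
[... 3564 characters left out ...]
64(4)), (np.int64(538), np.int64(215), np.int64(6)), (np.int64(531), np.int64(215), np.int64(8))]
254 [(np.int64(573), np.int64(272), np.int64(51)), (np.int64(565), np.int64(280), np.int64(60)), (np.int64(558), np.int64(280), np.int64(61)), (np.int64(552), np.int64(278), np.int64(61)), (np.int64(546), np.int64(275), np.int64(59)), (np.int64(541), np.int64(268), np.int64(53)), (np.int64(537), np.int64(253), np.int64(37)), (np.int64(531), np.int64(254), np.int64(39)), (np.int64(524), np.int64(254), np.int64(40))]h.py:17: RuntimeWarning: Mean of empty slice
  P=np.mean(ps,0);D=np.nanmedian(np.array(ds),0) if k<4 else np.nanmean(np.where(np.abs(np.array(ds)-np.nanmedian(ds,0))<.012,ds,np.nan),0)
```

View pics/g3.png

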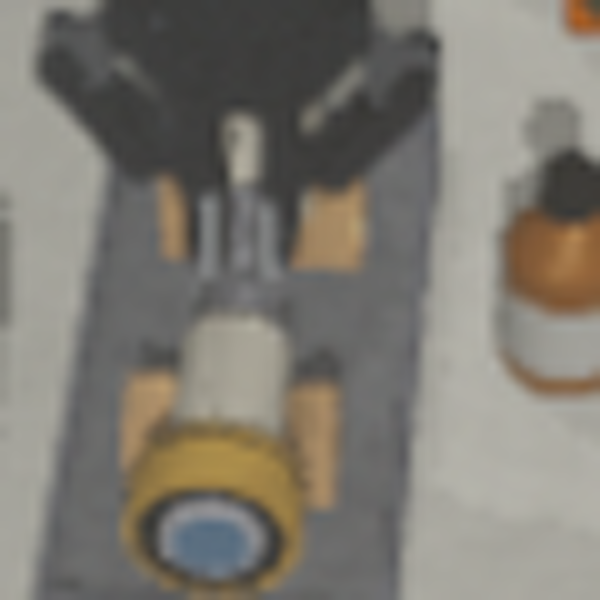

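```bash
python3 -c "
from mv import *
for z in (.1926,.2126,.2326): print(z,proj('side',[.5623,.2263,z]))
for z in (.0275,.0475,.0675): print(z,proj('side',[.5618,.2215,z]))
s=get_state();print(s['tool_pos'],s['qpos'])
"
```

```text
0.1926 [272.40565058 211.96755617]
0.2126 [272.31731046 207.0649067 ]
0.2326 [272.2272204  202.06513953]
0.0275 [273.50144618 248.05102722]
0.0475 [273.42983918 243.8531919 ]
0.0675 [273.35692414 239.57867458]
[0.56174436 0.22144968 0.02750262] [ 7.06906088e-01  9.51700305e-02 -1.64103197e-01 -1.09691547e-04
 -1.31152678e+00 -6.10455628e-01]
```

The side view shows the fingertips still about 10 mm above the waist (tips near z = 66 mm), although the TCP reads 27 mm. I'll open and go down in small steps, watching the force.

Emit:
play_rows(plan=[[50,0,0,0,0],[50,0,0,0,0],[50,0,0,0,0],[50,0,0,0.3,0],[50,0,0,0.3,0],[50,0,0,0,0]])

```text
time_s: 7.58
tool_pos: [0.5604, 0.2209, 0.0098]
orientation: [2.323, -2.11, -0.002]
ft_force: [-0.5, 0.1, 0.1]
gripper_width: 0.0502
```

```bash
python3 -W ignore -c "
from mv import *
s=get_state();print(s['time_s'],s['tool_pos'],s['ft_force'])
p,d=grab('side',4)
q=p[215:275,250:310].astype(np.uint8);cv2.imwrite('pics/g4.png',cv2.resize(q[:,:,::-1],None,fx=10,fy=10,interpolation=2))
"
```

```text
7.5833 [0.56043307 0.22086317 0.00983458] [-0.49287016  0.14920616  0.12813201]
```

View pics/g4.png

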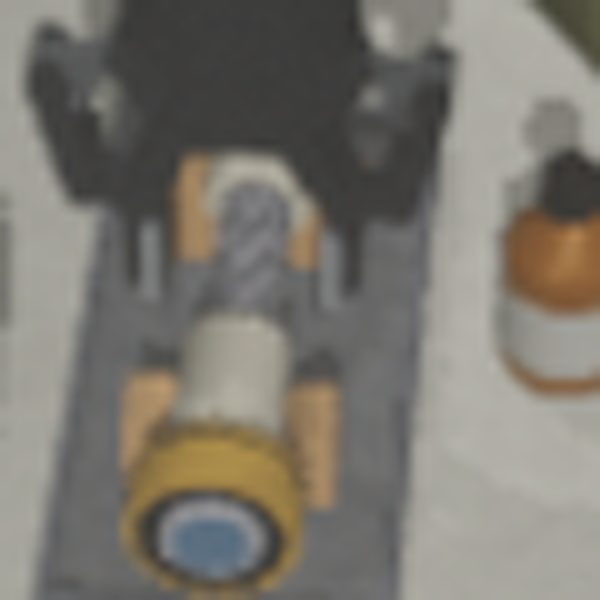

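Emit:
play_rows(plan=[[50,0,0,0.3,0],[50,0,0,0.3,0],[50,0,0,0,0]])

```text
time_s: 8.03
tool_pos: [0.5605, 0.2209, -0.0049]
orientation: [2.324, -2.11, -0.002]
ft_force: [0.0, -0.4, -0.2]
gripper_width: 0.0499
```

```bash
python3 -W ignore -c "
from mv import *
s=get_state();print(s['time_s'],s['tool_pos'],s['ft_force'],s['qpos'])
p,d=grab('side',4);W=cloud('side',d)
q=p[215:275,250:310].astype(np.uint8);cv2.imwrite('pics/g5.png',cv2.resize(q[:,:,::-1],None,fx=10,fy=10,interpolation=2))
for c in (264,265,266,282,283,284): print(c,[tuple((W[r,c]*1000).round().astype(int).tolist()) for r in range(238,252)])
"
```

```text
8.0333 [ 0.56052142  0.22092059 -0.00492594] [ 0.01516873 -0.35985275 -0.15537562] [ 7.06939783e-01  1.18349837e-01 -2.00058602e-01 -1.13472681e-03
 -1.25538308e+00 -6.10445555e-01]
264 [(590, 236, 84), (590, 236, 80), (589, 238, 77), (590, 235, 69), (590, 236, 66), (590, 237, 62), (590, 236, 57), (590, 237, 52), (591, 235, 46), (591, 236, 42), (597, 208, 7), (596, 213, 7), (596, 215, 5), (595, 220, 6)]
265 [(586, 237, 86), (586, 236, 80), (587, 233, 72), (586, 237, 71), (587, 235, 65), (587, 235, 60), (587, 235, 56), (587, 237, 53), (587, 236, 47), (588, 235, 41), (588, 234, 36), (594, 210, 5), (592, 216, 7), (591, 221, 7)]
266 [(586, 222, 71), (586, 222, 66), (585, 226, 66), (586, 225, 60), (586, 225, 55), (586, 227, 52), (586, 227, 48), (586, 227, 43), (586, 228, 39), (586, 229, 35), (-9223372036854775808, -9223372036854775808, -9223372036854775808), (590, 210, 5), (589, 217, 8), (588, 219, 5)]
282 [(531, 232, 90), (531, 231, 85), (531, 232, 81), (532, 231, 76), (532, 230, 71), (532, 230, 66), (531, 231, 62), (532, 230, 56), (532, 230, 52), (531, 231, 48), (531, 231, 44), (532, 228, 35), (536, 204, 5), (535, 209, 5)]
283 [(528, 230, 89), (528, 231, 86), (528, 231, 81), (528, 232, 78), (529, 229, 70), (529, 227, 64), (528, 231, 63), (529, 228, 55), (529, 226, 49), (528, 229, 46), (528, 229, 42), (-9223372036854775808, -9223372036854775808, -9223372036854775808), (533, 206, 7), (532, 209, 6)]
284 [(525, 230, 90), (525, 233, 88), (525, 229, 80), (525, 232, 78), (526, 225, 66), (526, 224, 61), (526, 225, 57), (526, 225, 52), (526, 225, 47), (526, 226, 44), (531, 195, 6), (531, 197, 4), (529, 204, 5), (528, 209, 7)]
```

View pics/g5.png

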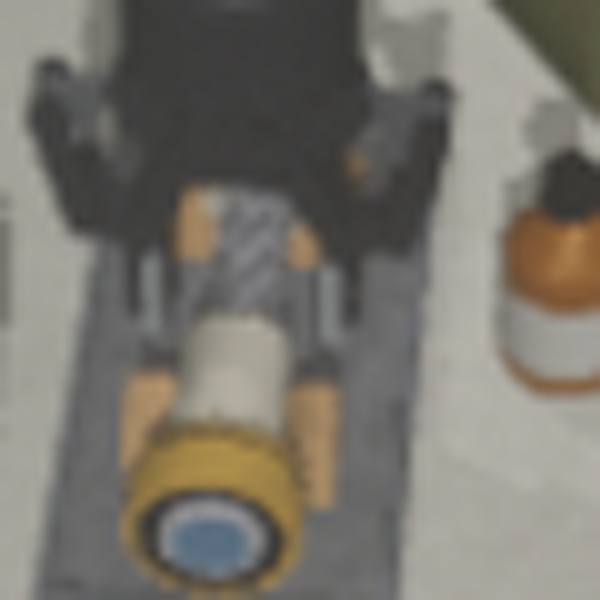

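Emit:
play_rows(plan=[[50,0,0,0.25,0],[50,0,0,0,0],[15,0,0,0,0],[15,0,0,0,0],[15,0,0,0,0],[15,0,0,0,0],[15,0,0,0,0],[15,0,0,0,0]])

```text
time_s: 8.9
tool_pos: [0.5616, 0.2215, -0.0085]
orientation: [2.326, -2.112, -0.0]
ft_force: [-2.6, -1.0, 3.2]
gripper_width: 0.0223
```

```bash
python3 -W ignore -c "
from mv import *
s=get_state();print(s['time_s'],s['tool_pos'],s['ft_force'],s['gripper_width'])
p,d=grab('side',4)
q=p[215:275,250:310].astype(np.uint8);cv2.imwrite('pics/g6.png',cv2.resize(q[:,:,::-1],None,fx=10,fy=10,interpolation=2))
"
```

```text
8.9 [ 0.56163599  0.22145459 -0.00849732] [-2.64636541 -1.02829245  3.23586384] 0.02228966028969343
```

View pics/g6.png

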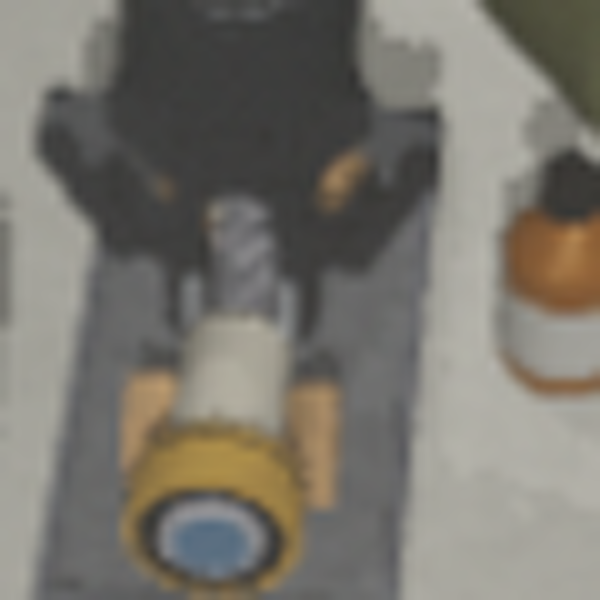

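Emit:
play_rows(plan=[[15,0,0,-0.2,0],[15,0,0,-0.4,0],[15,0,0,-0.4,0],[15,0,0,-0.4,0],[15,0,0,0,0]])

```text
time_s: 9.52
tool_pos: [0.5635, 0.2223, 0.0297]
orientation: [-2.323, 2.108, -0.003]
ft_force: [0.5, -0.2, -3.6]
gripper_width: 0.0221
```

```bash
python3 -W ignore -c "
from fit import *
s=get_state();print(s['time_s'],s['tool_pos'],s['ft_force'],s['gripper_width'],s['wrist_torque'])
p,d=grab('side',4);W=cloud('side',d)
print(fit_tube(W,(.562,.219,.08,1.665),campos('side')))
q=p[195:275,245:325].astype(np.uint8);cv2.imwrite('pics/g7.png',cv2.resize(q[:,:,::-1],None,fx=7,fy=7,interpolation=2))
"
```

```text
9.5167 [0.56345628 0.22226429 0.0297289 ] [ 0.50276931 -0.16509873 -3.61706982] 0.022099091648950027 [ 0.00889201 -0.1032576   0.025639  ]
{'o': array([0.5615, 0.219 , 0.0795]), 'yaw': np.float64(1.654), 'sz': np.float64(-0.0001), 'e': array([-0.23, -3.22]), 'sd': array([0.992237  , 0.53857572]), 'n': (np.int64(96), np.int64(83)), 'rms': np.float64(1.1551953496406338)}
```

View pics/g7.png

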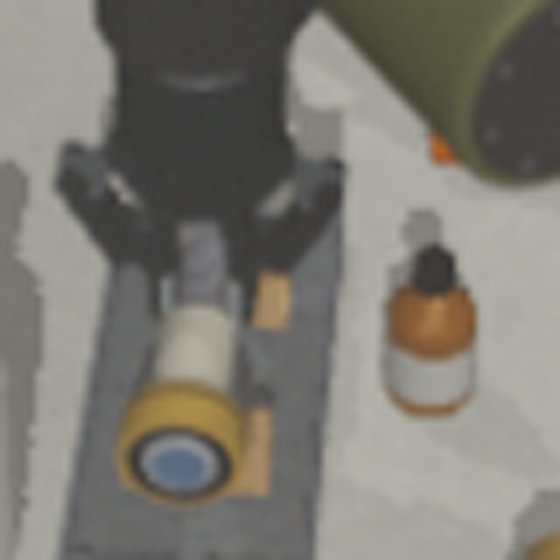

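```bash
python3 -W ignore - <<'E'
from mv import *
s=get_state();p=s['tool_pos'];print(s['qpos'])
az=np.arctan2(p[1],p[0]); tn=np.array([.5994,-.246,.0445]);
for tgt in ([.5994,-.246,.0445],[.44,-.246,.07]):
  tn=np.array(tgt);da=np.arctan2(tn[1],tn[0])-az;dr=np.hypot(*tn[:2])-np.hypot(*p[:2])
  c,si=np.cos(da),np.sin(da);Rz=np.array([[c,-si,0],[si,c,0],[0,0,1]])
  for n in('side','top'):
    P,D=grab(n,2);W=cloud(n,D);m=(W[...,2]>.16)&(np.hypot(W[...,0]-p[0],W[...,1]-p[1])<.35)
    Q=W[m]-p; Q=Q@Rz.T+tn
    g=Q-np.array([.6025,-.2263,0]); gy=g[:,0]*.156+g[:,1]*.988; gx=g[:,0]*.988-g[:,1]*.156
    # lowest z in cells of gauge coords 30mm
    print(n,tgt)
    for y0 in range(-120,240,30):
        row=[]
        for x0 in range(-150,150,30):
            k=(gy*1e3>=y0)&(gy*1e3<y0+30)&(gx*1e3>=x0)&(gx*1e3<x0+30)
            row.append(int(Q[k,2].min()*1e3) if k.sum()>1 else -1)
        print(y0,row)
E
```

```text
[ 7.06954907e-01  9.62410473e-02 -1.66255726e-01 -6.39785158e-04
 -1.30911106e+00 -6.10449713e-01]
side [0.5994, -0.246, 0.0445]
-120 [-1, -1, -1, -1, -1, -1, -1, -1, -1, -1]
-90 [-1, -1, -1, -1, 484, 483, -1, -1, -1, -1]
-60 [-1, -1, -1, 484, 485, 484, 179, -1, -1, -1]
-30 [-1, -1, -1, 187, 180, 179, 179, -1, -1, 201]
0 [-1, -1, -1, 178, 178, 180, 211, -1, -1, 179]
30 [-1, -1, -1, 456, 464, 382, 408, -1, -1, -1]
60 [-1, -1, -1, 458, 465, 361, 406, -1, -1, -1]
90 [483, -1, -1, 457, 467, 406, 407, -1, -1, -1]
120 [493, 480, 470, 460, 468, 395, 407, -1, -1, -1]
150 [495, 484, 472, 466, 468, 406, 423, -1, -1, -1]
180 [429, 420, 414, 465, 466, 404, -1, -1, -1, -1]
210 [441, 418, 403, 383, 465, 406, -1, -1, -1, -1]
top [0.5994, -0.246, 0.0445]
-120 [-1, -1, -1, -1, -1, -1, -1, -1, -1, -1]
-90 [-1, -1, -1, -1, 195, 483, -1, -1, -1, -1]
-60 [-1, -1, -1, 270, 386, 484, 482, -1, -1, -1]
-30 [-1, -1, -1, 180, 487, 488, 483, -1, -1, 192]
0 [-1, -1, -1, 179, 194, 457, 442, -1, -1, 179]
30 [-1, -1, -1, 423, 462, 453, 439, -1, -1, -1]
60 [-1, -1, -1, 424, 465, 449, 445, -1, -1, -1]
90 [458, -1, 41
[... 710 characters left out ...]
-1, -1, -1, -1, -1]
180 [484, 433, -1, -1, -1, -1, -1, -1, -1, -1]
210 [407, 420, -1, -1, -1, -1, -1, -1, -1, -1]
top [0.44, -0.246, 0.07]
-120 [512, -1, -1, -1, -1, -1, -1, -1, -1, -1]
-90 [509, 510, -1, -1, -1, -1, -1, -1, -1, -1]
-60 [510, 509, -1, 215, 206, -1, -1, -1, -1, -1]
-30 [479, 468, -1, -1, 207, -1, -1, -1, -1, -1]
0 [480, 468, -1, -1, -1, -1, -1, -1, -1, -1]
30 [481, 467, -1, -1, -1, -1, -1, -1, -1, -1]
60 [481, 466, -1, -1, -1, -1, -1, -1, -1, -1]
90 [486, 463, -1, -1, -1, -1, -1, -1, -1, -1]
120 [486, 468, -1, -1, -1, -1, -1, -1, -1, -1]
150 [487, 467, -1, -1, -1, -1, -1, -1, -1, -1]
180 [487, 467, -1, -1, -1, -1, -1, -1, -1, -1]
210 [485, 471, -1, -1, -1, -1, -1, -1, -1, -1]
```

Emit:
play_rows(plan=[[15,0,0,-0.8,0.8],[15,0,0,-0.8,0.8],[15,0,0,-0.7,0.8],[15,0,0,0,0]])

```text
time_s: 10.45
tool_pos: [0.564, 0.2223, 0.0886]
orientation: [-2.035, 2.384, -0.003]
ft_force: [0.9, 0.9, -3.7]
gripper_width: 0.0223
```

```bash
python3 -c "
from mv import *
plan([.44,-.23,.0865],-9)
plan([.5994,-.246,.0705],-9,frm=[.44,-.23,.0865])"
```

```text
t 10.45 spin units -0.005 jaw-> 171.0 shift units(after spin) [ 1.8646e+01  2.0710e+00 -3.0000e-03] F [ 0.9  0.9 -3.7] w 22.3 pos [0.564  0.2223 0.0886] q6 -0.86
t 10.45 spin units -0.005 jaw-> 171.0 shift units(after spin) [-0.363 -6.394  0.681] F [ 0.9  0.9 -3.7] w 22.3 pos [0.564  0.2223 0.0886] q6 -0.86
```

Emit:
play_rows(plan=[[15,0.5,0.05,0,0],[15,0.98,0.11,0,0],[15,0.98,0.11,0,0],[15,0.98,0.11,0,0],[15,0.98,0.11,0,0],[15,0.98,0.11,0,0],[15,0.98,0.11,0,0],[15,0.98,0.11,0,0],[15,0.98,0.11,0,0],[15,0.98,0.11,0,0],[15,0.98,0.11,0,0],[15,0.98,0.11,0,0]])

```text
time_s: 11.45
tool_pos: [0.4856, -0.0536, 0.082]
orientation: [2.045, -2.383, -0.002]
ft_force: [0.5, -0.6, -4.1]
gripper_width: 0.0222
```

Emit:
play_rows(plan=[[15,0.98,0.11,0,0],[15,0.98,0.11,0,0],[15,0.98,0.11,0,0],[15,0.98,0.11,0,0],[15,0.98,0.11,0,0],[15,0.98,0.11,0,0],[15,0.98,0.11,0,0],[15,0.5,0.06,0,0],[15,0,0,0,0]])

```text
time_s: 12.2
tool_pos: [0.4363, -0.2329, 0.082]
orientation: [2.041, -2.386, -0.003]
ft_force: [-0.6, 2.1, -5.0]
gripper_width: 0.0219
```

```bash
python3 -W ignore -c "
from mv import *
plan([.5994,-.246,.0705],-9)
for n in ('top','side'):
    p,d=snapshot(n);q=p[140:260,330:490] if n=='top' else p[100:220,210:370];cv2.imwrite(f'pics/p1{n}.png',cv2.resize(q[:,:,::-1],None,fx=4,fy=4,interpolation=2))
"
```

```text
t 12.2 spin units 0.017 jaw-> 171.0 shift units(after spin) [-0.502 -6.529  0.442] F [-0.6  2.1 -5. ] w 21.9 pos [ 0.4363 -0.2329  0.082 ] q6 -0.07
```

View pics/p1side.png

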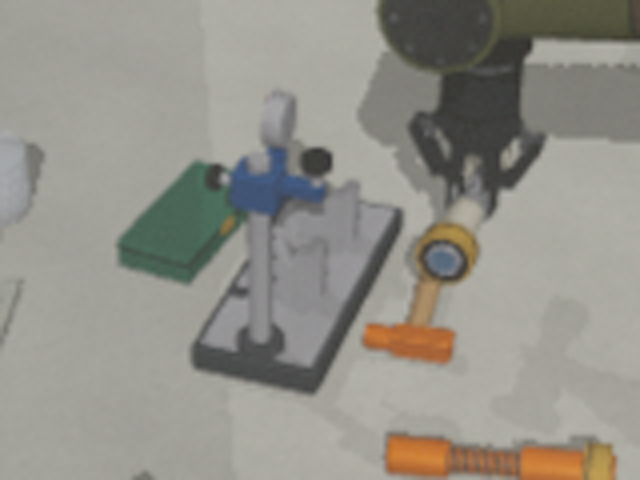

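View pics/p1top.png

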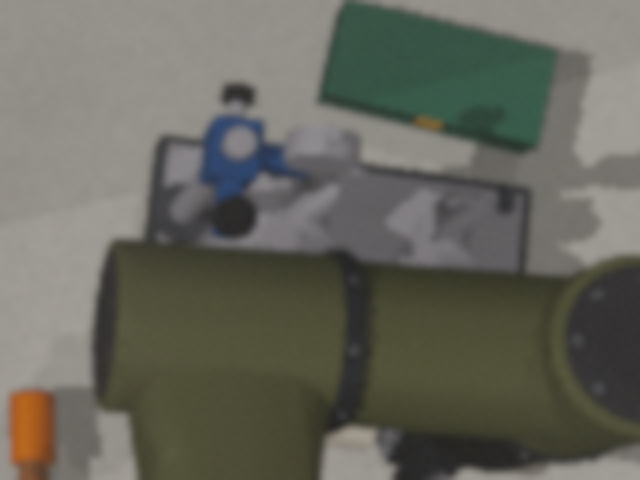

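```bash
python3 -W ignore -c "
from fit import *
p,d=grab('side',6);W=cloud('side',d)
yaw=1.4137;u=np.array([np.cos(yaw),np.sin(yaw)])
o=np.array([.4363,-.2329])-.002*u
r=fit_tube(W,(o[0],o[1],.135,yaw),campos('side'));print(r)
# cell front face: points within r<20 of axis, take max y
f=np.array(r['o']);u=np.array([np.cos(r['yaw']),np.sin(r['yaw'])])
dd=W-f;y=dd[...,0]*u[0]+dd[...,1]*u[1];x=dd[...,0]*u[1]-dd[...,1]*u[0];z=dd[...,2]
m=(abs(x)<.026)&(z<.022)&(z>-.026)&(y>.085)&(y<.125);print(m.sum(),np.percentile(y[m],[10,25,50,75,90]))
"
```

```text
{'o': array([ 0.4368, -0.235 ,  0.1348]), 'yaw': np.float64(1.4212), 'sz': np.float64(-0.012), 'e': array([ 0.85, -2.25]), 'sd': array([0.55454554, 0.48960881]), 'n': (np.int64(55), np.int64(41)), 'rms': np.float64(0.8034675860207084)}
153 [0.0966805  0.10556693 0.1072675  0.10950448 0.11117466]
```

Emit:
play_rows(plan=[[15,0,-0.4,0.4,0.08],[15,0,-0.8,0,0],[15,0,-0.8,0,0],[15,0,-0.8,0,0],[15,-0.1,-0.8,0,0],[15,-0.1,-0.8,0,0],[15,-0.1,-0.8,0,0],[15,-0.1,-0.8,0,0],[15,-0.05,-0.5,0,0],[15,0,0,0,0]])

```text
time_s: 13.43
tool_pos: [0.6022, -0.2454, 0.0725]
orientation: [2.034, -2.393, -0.001]
ft_force: [-1.3, 0.6, -4.3]
gripper_width: 0.0219
```

```bash
python3 -W ignore -c "
from mv import *
plan([.5985,-.245,.048],-9)
for n in ('top','side'):
    p,d=snapshot(n);q=p[140:260,330:490] if n=='top' else p[100:200,230:350];cv2.imwrite(f'pics/p2{n}.png',cv2.resize(q[:,:,::-1],None,fx=5,fy=5,interpolation=2))
"
```

```text
t 13.43 spin units -0.045 jaw-> 171.0 shift units(after spin) [0.005 0.148 0.979] F [-1.3  0.6 -4.3] w 21.9 pos [ 0.6022 -0.2454  0.0725] q6 -0.08
```

View pics/p2side.png

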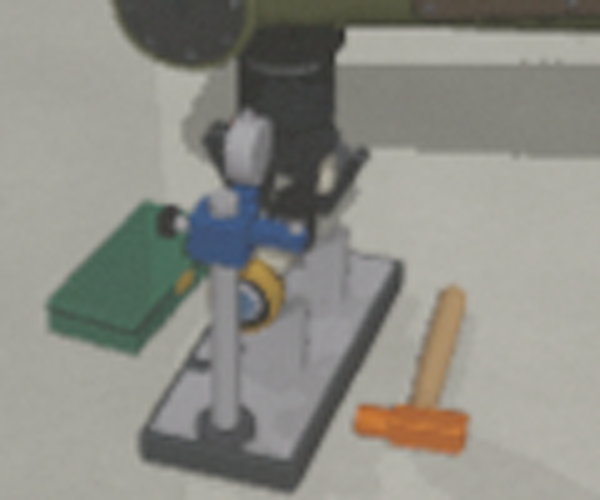

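Emit:
play_rows(plan=[[15,0,0.14,0.3,0],[15,0,0,0.3,0],[15,0,0,0.2,0],[15,0,0,0.1,0],[15,0,0,0,0]])

```text
time_s: 13.95
tool_pos: [0.5961, -0.2454, 0.05]
orientation: [2.032, -2.395, -0.002]
ft_force: [-0.9, -0.5, -4.6]
gripper_width: 0.0223
```

Emit:
play_rows(plan=[[15,0,0,0.1,0],[15,0,0,0,0]])

```text
time_s: 14.12
tool_pos: [0.5969, -0.2455, 0.0486]
orientation: [-2.033, 2.395, 0.0]
ft_force: [0.1, 0.0, -4.8]
gripper_width: 0.0223
```

Emit:
play_rows(plan=[[15,0,0,0.05,0],[15,0,0,0.05,0],[15,0,0,0,0]])

```text
time_s: 14.37
tool_pos: [0.5977, -0.2458, 0.0468]
orientation: [-2.032, 2.394, -0.002]
ft_force: [1.8, 0.1, -3.6]
gripper_width: 0.0221
```

Emit:
play_rows(plan=[[15,0,0,0.05,0],[15,0,0,0,0]])

```text
time_s: 14.53
tool_pos: [0.5983, -0.2459, 0.0463]
orientation: [-2.032, 2.394, -0.005]
ft_force: [4.7, -1.1, -1.4]
gripper_width: 0.0223
```

Emit:
play_rows(plan=[[15,0,0,0.05,0],[15,0,0,0,0]])

```text
time_s: 14.7
tool_pos: [0.5988, -0.2461, 0.0457]
orientation: [-2.032, 2.393, -0.007]
ft_force: [5.0, -1.2, 3.1]
gripper_width: 0.0225
```

Emit:
play_rows(plan=[[15,0,-0.05,0,0],[15,0,-0.03,0.03,0],[15,0,0,0.03,0],[15,0,0,0,0]])

```text
time_s: 15.03
tool_pos: [0.5999, -0.2464, 0.0445]
orientation: [-2.034, 2.393, -0.004]
ft_force: [1.8, 0.4, 7.5]
gripper_width: 0.0222
```

Emit:
play_rows(plan=[[30,0,0,0,0],[30,0,0,0,0],[45,0,0,0,0],[45,0,0,0,0],[45,0,0,-0.5,0],[45,0,0,-0.8,0],[45,0,0,-0.8,0],[45,0,0,0,0]])

```text
time_s: 15.7
tool_pos: [0.6009, -0.247, 0.101]
orientation: [-2.031, 2.392, -0.01]
ft_force: [-0.2, 0.3, 1.7]
gripper_width: 0.0449
```

```bash
python3 -W ignore - <<'E'
from fit import *
s=get_state();print(s['time_s'],s['tool_pos'],s['ft_force'])
for n,g in(('side',(.6016,-.2244)),('top',(.6033,-.2281))):
    p,d=grab(n,6);W=cloud(n,d);np.savez(f"pics/p3_{n}.npz",P=p,D=d)
    yaw=1.4137;u=np.array([np.cos(yaw),np.sin(yaw)]);o=np.array(g)-.022*u
    r=fit_tube(W,(o[0],o[1],.098,yaw),campos(n));print(n,r,"nest",o)
    q=p[100:220,210:370] if n=='side' else p[140:260,330:490]
    cv2.imwrite(f"pics/p3{n}.png",cv2.resize(q[:,:,::-1].astype(np.uint8),None,fx=5,fy=5,interpolation=2))
E
```

```text
15.7 [ 0.60094722 -0.24704185  0.10097154] [-0.20326491  0.2738696   1.70967066]
side {'o': array([ 0.5999, -0.2465,  0.0974]), 'yaw': np.float64(1.4197), 'sz': np.float64(-0.0234), 'e': array([ 0.58, -1.92]), 'sd': array([0.76751534, 1.02200945]), 'n': (np.int64(43), np.int64(37)), 'rms': np.float64(1.0879054733885978)} nest [ 0.59815808 -0.24612909]Traceback (most recent call last):
  File "<stdin>", line 6, in <module>
  File "fit.py", line 32, in fit_tube
    cov=np.linalg.inv(s.jac.T@s.jac)*np.mean(s.fun**2)
        ~~~~~~~~~~~~~^^^^^^^^^^^^^^^
    ainv = _umath_linalg.inv(a, signature=signature)
    raise LinAlgError("Singular matrix")
numpy.linalg.LinAlgError: Singular matrix
```

View pics/p3side.png

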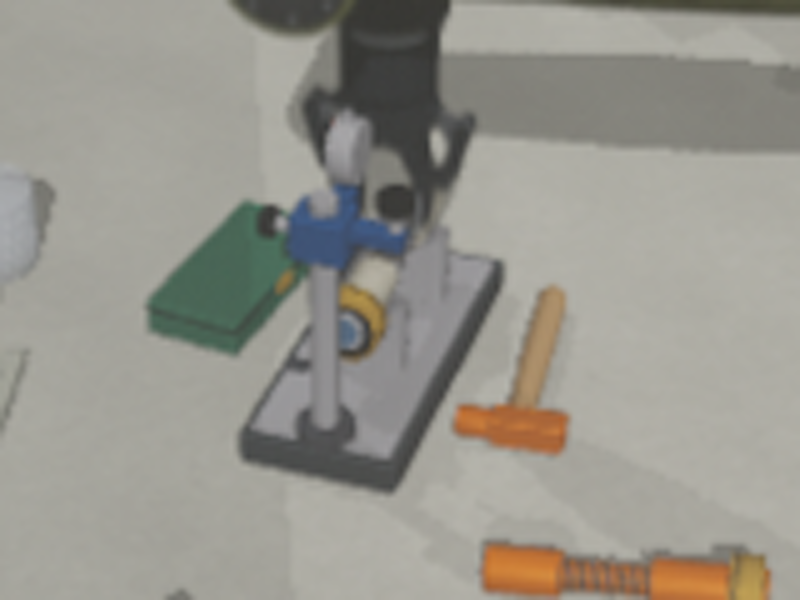

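The tube lies in the V-blocks: side fit origin (0.600, -0.2465) against nest (0.598, -0.246). The tool can only translate and spin about its own axis, so I'll roll the tube by dragging the shut fingertips across the top of the waist.

Emit:
play_rows(plan=[[0,0,0,-0.3,0],[0,0,0.2,0,0],[0,0,0.2,0,0],[0,0,0.1,0,0],[0,0,0,0,0],[0,0,0,0,0],[0,0,0,0.3,0],[0,0,0,0.3,0],[0,0,0,0.2,0],[0,0,0,0.2,0],[0,0,0,0,0]], squeeze=20)

```text
time_s: 17.22
tool_pos: [0.5858, -0.2436, 0.0751]
orientation: [2.032, -2.394, -0.004]
ft_force: [-0.3, 0.3, -0.5]
gripper_width: -0.0006
```

```bash
python3 -W ignore - <<'E'
from mv import *
plan([.5995,-.2458,.075],-9)
p,d=snapshot('side');q=p[100:200,230:350]
cv2.imwrite("pics/p4.png",cv2.resize(q[:,:,::-1],None,fx=6,fy=6,interpolation=2))
E
```

```text
t 17.22 spin units -0.06 jaw-> 171.0 shift units(after spin) [ 0.002 -0.557  0.001] F [-0.3  0.3 -0.5] w -0.6 pos [ 0.5858 -0.2436  0.0751] q6 -0.08
```

View pics/p4.png

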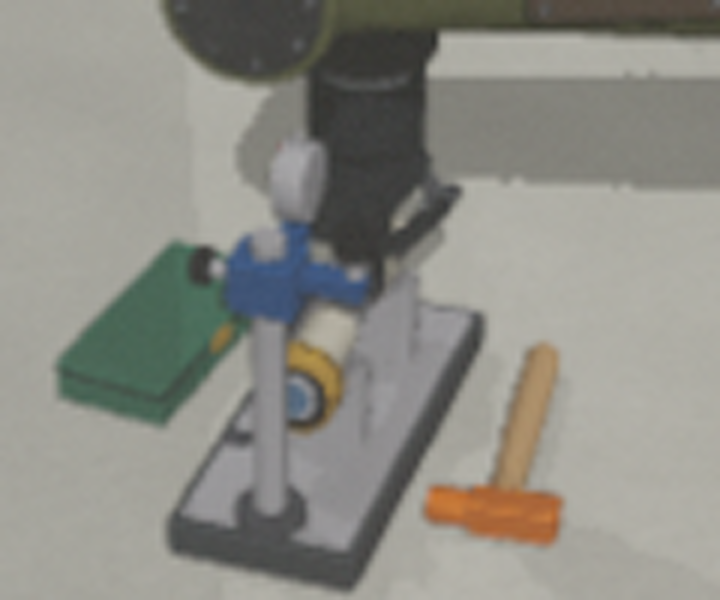

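Emit:
play_rows(plan=[[0,0,-0.12,0.1,0],[0,0,0,0,0]])

```text
time_s: 17.43
tool_pos: [0.5899, -0.2444, 0.0745]
orientation: [-2.033, 2.395, 0.0]
ft_force: [0.7, 0.1, -0.8]
gripper_width: 0.0
```

Emit:
play_rows(plan=[[0,0,0,0.08,0],[0,0,0,0,0]])

```text
time_s: 17.6
tool_pos: [0.59, -0.2445, 0.0733]
orientation: [-2.033, 2.395, -0.002]
ft_force: [0.8, -0.4, 1.1]
gripper_width: -0.0002
```

Emit:
play_rows(plan=[[0,0,0,0.08,0],[0,0,0,0,0]])

```text
time_s: 17.77
tool_pos: [0.5902, -0.2446, 0.0729]
orientation: [-2.033, 2.394, -0.004]
ft_force: [-2.7, 1.1, 6.7]
gripper_width: -0.0001
```

Emit:
play_rows(plan=[[0,0,0,0.04,0],[0,0,-0.1,0,0],[0,0,-0.15,0,0],[0,0,-0.15,0,0],[0,0,0,0,0]])

```text
time_s: 18.18
tool_pos: [0.5997, -0.2471, 0.0736]
orientation: [2.033, -2.395, 0.005]
ft_force: [-6.6, 1.1, 14.3]
gripper_width: 0.0002
```

```bash
cat > rep.py <<'E'
from fit import *
import sys
def rep(k=6,tag=None,names=('side',)):
    s=get_state();print(round(s['time_s'],2),s['tool_pos'].round(4),s['ft_force'].round(1))
    for n,g in(('side',(.6016,-.2244)),('top',(.6033,-.2281))):
        if n not in names: continue
        p,d=grab(n,k);W=cloud(n,d)
        yaw=1.4137;u=np.array([np.cos(yaw),np.sin(yaw)]);o=np.array(g)-.022*u
        if tag: np.savez(f"pics/{tag}_{n}.npz",P=p,D=d)
        q=p[110:190,250:330] if n=='side' else p[150:230,350:470]
        if tag: cv2.imwrite(f"pics/{tag}{n}.png",cv2.resize(q[:,:,::-1].astype(np.uint8),None,fx=6.5,fy=6.5,interpolation=2))
        try:
            r=fit_tube(W,(o[0],o[1],.098,yaw),campos(n));print(n,{k:v for k,v in r.items()},"nest",o.round(4))
        except Exception as e: print(n,e)
E
python3 -W ignore -c "
from rep import *
rep(8,'r1')"
```

```text
18.18 [ 0.5997 -0.2471  0.0736] [-6.6  1.1 14.3]
side {'o': array([ 0.5996, -0.2464,  0.0963]), 'yaw': np.float64(1.4178), 'sz': np.float64(-0.005), 'e': array([-0.34, -2.3 ]), 'sd': array([0.86961799, 0.61761108]), 'n': (np.int64(60), np.int64(44)), 'rms': np.float64(1.3915370580367654)} nest [ 0.5982 -0.2461]
```

View pics/r1side.png

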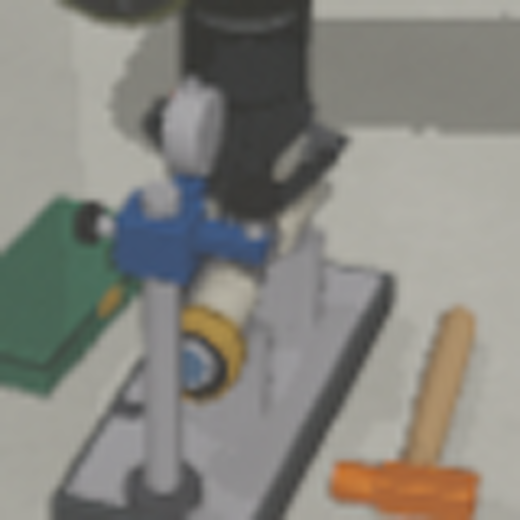

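```bash
cat >> rep.py <<'E'
def cellfit(W,n,o,yaw,hsvP=None,ylim=(.084,.106),verbose=True):
    c=campos(n);u=np.array([np.cos(yaw),np.sin(yaw),0]);lx=np.array([np.sin(yaw),-np.cos(yaw),0])
    pts=W.reshape(-1,3);d=pts-np.array(o);y=d@u;x=d@lx;z=d[:,2]
    with np.errstate(all='ignore'):
        m=(y>ylim[0])&(y<ylim[1])&(abs(np.hypot(x,z)-.028)<.0055)
        rr=np.hypot(x,z);cv=c-np.array(o);cv=np.array([cv@lx,cv[2],cv@u]);cv/=np.linalg.norm(cv)
        m&=((x*cv[0]+z*cv[1])/rr>.3)
        if hsvP is not None:
            P=hsvP.reshape(-1,3);m&=(P[:,0]-P[:,2]>35)&(P[:,1]-P[:,2]>10)
    x=x[m];z=z[m]
    f=lambda e:np.hypot(x-e[0],z-e[1])-.028
    s=least_squares(f,[0,0],loss='soft_l1',f_scale=.0015)
    g=lambda p:np.hypot(x-.0025*np.cos(p[0])-0,z-.0025*np.sin(p[0]))-.028
    C=[(np.mean(np.minimum(np.abs(g([a])),.004)**2),a) for a in np.linspace(-np.pi,np.pi,73)]
    b=min(C)
    try: sd=np.sqrt(np.diag(np.linalg.inv(s.jac.T@s.jac))*np.mean(s.fun**2))*1e3
    except Exception: sd=None
    print(n,'n',m.sum(),'e',(s.x*1e3).round(2),'sd',sd,'ang free',np.degrees(np.arctan2(s.x[1],s.x[0])).round(),'ang con',np.degrees(b[1]).round(),'ang span',np.percentile(np.degrees(np.arctan2(z,x)),[2,98]).round())
    return s.x
E
python3 -W ignore -c "
from rep import *
for t in ('p3','r1'):
    try: q=np.load(f'pics/{t}_side.npz')
    except Exception as e: print(e); continue
    W=cloud('side',q['D']);o=(.5997,-.2464,.0968)
    cellfit(W,'side',o,1.4165); cellfit(W,'side',o,1.4165,q['P'])
"
```

```text
side n 38 e [ 0.34 -3.5 ] sd [0.42741631 0.30492994] ang free -85.0 ang con -75.0 ang span [ 73. 170.]
side n 33 e [ 0.16 -3.48] sd [0.43983999 0.33249842] ang free -87.0 ang con -75.0 ang span [ 80. 170.]
side n 40 e [-0.55 -2.84] sd [0.62838592 0.44823233] ang free -101.0 ang con -95.0 ang span [ 72. 172.]
side n 33 e [-1.06 -2.77] sd [0.45873732 0.35265875] ang free -111.0 ang con -105.0 ang span [ 81. 170.]
```

Emit:
play_rows(plan=[[0,0,0,0.05,0],[0,0,-0.12,0,0],[0,0,-0.12,0,0],[0,0,-0.12,0,0],[0,0,-0.08,0,0],[0,0,0,0,0]])

```text
time_s: 19.08
tool_pos: [0.6114, -0.249, 0.072]
orientation: [-2.032, 2.394, -0.007]
ft_force: [-2.6, -0.9, 11.1]
gripper_width: 0.0
```

```bash
python3 -W ignore -c "
from rep import *
rep(8,'r2')
q=np.load('pics/r2_side.npz')
W=cloud('side',q['D']);o=(.5997,-.2464,.0968)
cellfit(W,'side',o,1.4165); cellfit(W,'side',o,1.4165,q['P'])
"
```

```text
19.08 [ 0.6114 -0.249   0.072 ] [-2.6 -0.9 11.1]
side {'o': array([ 0.5995, -0.2463,  0.096 ]), 'yaw': np.float64(1.4176), 'sz': np.float64(0.0008), 'e': array([-1.47, -1.17]), 'sd': array([0.97881148, 0.72047566]), 'n': (np.int64(70), np.int64(44)), 'rms': np.float64(1.478153388950508)} nest [ 0.5982 -0.2461]
side n 46 e [-2.01 -1.74] sd [0.65672785 0.52672724] ang free -139.0 ang con -140.0 ang span [ 75. 175.]
side n 38 e [-2.35 -1.55] sd [0.48739998 0.41232584] ang free -147.0 ang con -145.0 ang span [ 84. 175.]
```

View pics/r2side.png

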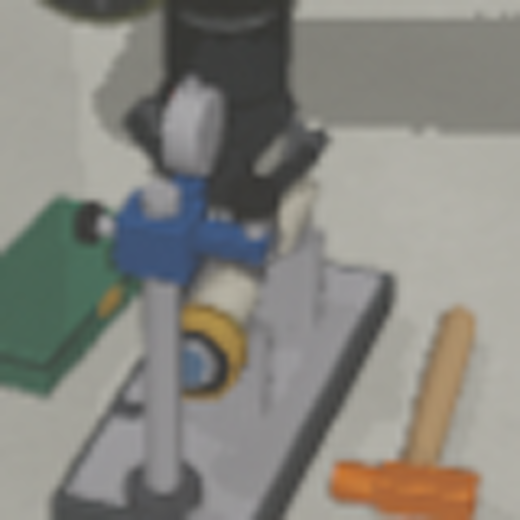

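Emit:
play_rows(plan=[[0,0,0,-0.4,0],[0,0,0.5,0,0],[0,0,0.46,0,0],[0,0,0,0.3,0],[0,0,0,0.14,0],[0,0,0,0,0]])

```text
time_s: 19.98
tool_pos: [0.5869, -0.2441, 0.0705]
orientation: [-2.034, 2.394, -0.003]
ft_force: [-6.9, 4.7, 15.0]
gripper_width: -0.0002
```

Emit:
play_rows(plan=[[0,0,-0.08,0.02,0],[0,0,-0.1,0,0],[0,0,-0.1,0,0],[0,0,-0.1,0,0],[0,0,-0.1,0,0],[0,0,0,0,0]])

```text
time_s: 20.48
tool_pos: [0.5936, -0.2457, 0.0746]
orientation: [2.03, -2.388, -0.008]
ft_force: [-34.6, 17.8, 42.9]
gripper_width: -0.0002
```

Emit:
play_rows(plan=[[0,0,-0.1,0.03,0],[0,0,-0.1,0,0],[0,0,-0.1,0,0],[0,0,-0.1,0,0],[0,0,0,0,0]])

```text
time_s: 20.9
tool_pos: [0.6102, -0.2494, 0.0723]
orientation: [-2.033, 2.394, -0.011]
ft_force: [-5.6, 2.0, 20.5]
gripper_width: 0.0001
```

```bash
python3 -W ignore -c "
from rep import *
rep(8,'r3')
q=np.load('pics/r3_side.npz')
W=cloud('side',q['D']);o=(.5997,-.2464,.0968)
cellfit(W,'side',o,1.4165); cellfit(W,'side',o,1.4165,q['P'])
"
```

```text
20.9 [ 0.6102 -0.2494  0.0723] [-5.6  2.  20.5]
side {'o': array([ 0.5993, -0.2463,  0.0955]), 'yaw': np.float64(1.4183), 'sz': np.float64(0.0017), 'e': array([1.06, 2.36]), 'sd': array([1.05818286, 0.77027619]), 'n': (np.int64(59), np.int64(39)), 'rms': np.float64(1.4560227305819724)} nest [ 0.5982 -0.2461]
side n 44 e [0.06 0.86] sd [0.92613013 0.70851972] ang free 86.0 ang con 60.0 ang span [ 75. 168.]
side n 31 e [-0.38  1.41] sd [0.33911094 0.26595355] ang free 105.0 ang con 75.0 ang span [ 83. 168.]
```

Emit:
play_rows(plan=[[0,0,0,-0.5,0],[0,0,0,-0.8,0],[0,0,0,-0.9,0],[0,0,0.9,-0.9,0],[0,0,0.9,0,0],[0,0,0.9,0,0],[0,0.3,0.9,0,0],[0,0.9,0.9,0,0],[0,0.9,0.9,0,0],[0,0.9,0.9,0,0],[0,0,0,0,0]])

```text
time_s: 22.22
tool_pos: [0.4379, -0.2979, 0.144]
orientation: [2.03, -2.398, -0.0]
ft_force: [0.1, 0.2, 2.1]
gripper_width: -0.0001
```

```bash
python3 -W ignore -c "
from rep import *
rep(14,'r4',('side','top'))
q=np.load('pics/r4_side.npz')
W=cloud('side',q['D']);o=(.5997,-.2464,.0968)
cellfit(W,'side',o,1.4165); cellfit(W,'side',o,1.4165,q['P'])
"
```

```text
22.22 [ 0.4379 -0.2979  0.144 ] [0.1 0.2 2.1]
side {'o': array([ 0.5995, -0.2463,  0.0959]), 'yaw': np.float64(1.4154), 'sz': np.float64(0.0017), 'e': array([-0.36,  1.31]), 'sd': array([0.96999053, 0.6955525 ]), 'n': (np.int64(71), np.int64(40)), 'rms': np.float64(1.4193119997187469)} nest [ 0.5982 -0.2461]
top Singular matrix
side n 45 e [-0.45  0.51] sd [1.07886625 0.87945113] ang free 131.0 ang con 170.0 ang span [ 76. 169.]
side n 30 e [-0.63  1.64] sd [0.39608155 0.31331807] ang free 111.0 ang con 90.0 ang span [ 82. 169.]
```

View pics/r4side.png

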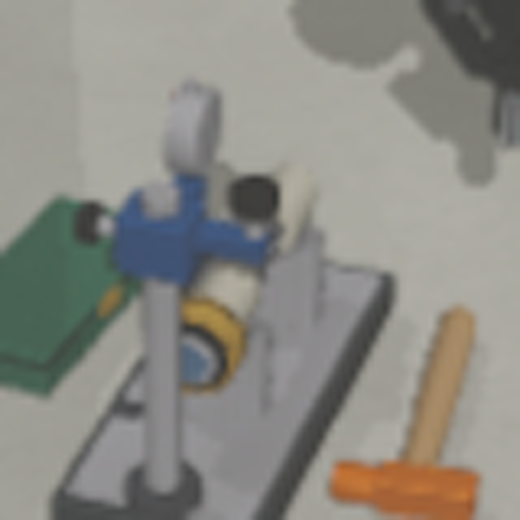

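View pics/r4top.png

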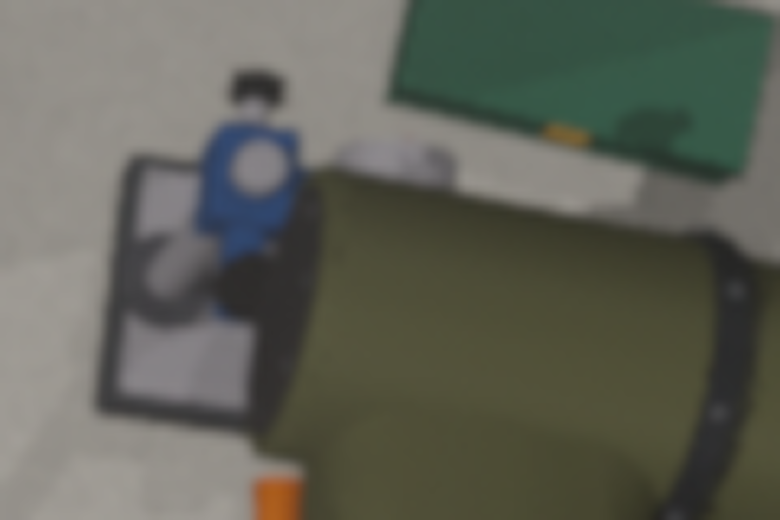

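Emit:
play_rows(plan=[[0,-0.98,0.1,-0.5,0],[0,-0.98,0.1,-0.5,0],[0,-0.98,0.1,0,0],[0,-0.98,0.1,0,0],[0,-0.98,0.1,0,0],[0,-0.98,0.1,0,0],[0,-0.98,0.1,0,0],[0,-0.98,0.1,0,0],[0,-0.98,0.1,0,0],[0,-0.98,0.1,0,0],[0,-0.98,0.1,0,0],[0,-0.98,0.1,0,0]])

```text
time_s: 24.62
tool_pos: [0.4588, 0.0004, 0.169]
orientation: [-2.033, 2.395, -0.0]
ft_force: [0.2, 0.5, -0.5]
gripper_width: 0.0001
```

Emit:
play_rows(plan=[[0,-0.98,0.1,0,0],[0,-0.98,0.1,0,0],[0,-0.98,0.1,0,0],[0,-0.98,0.1,0,0],[0,0,0,0,0]])

```text
time_s: 25.03
tool_pos: [0.4648, 0.1005, 0.1683]
orientation: [2.036, -2.392, -0.001]
ft_force: [-0.0, -0.3, -0.4]
gripper_width: -0.0
```

```bash
python3 -W ignore -c "
from rep import *
rep(16,'r5',('side','top'))
for n in('side','top'):
    q=np.load(f'pics/r5_{n}.npz')
    W=cloud(n,q['D'])
    if n=='side': o=(.5997,-.2464,.0965)
    else: continue
    cellfit(W,n,o,1.4165); cellfit(W,n,o,1.4165,q['P'])
"
```

```text
25.03 [0.4648 0.1005 0.1683] [-0.  -0.3 -0.4]
side {'o': array([ 0.5993, -0.2463,  0.0959]), 'yaw': np.float64(1.4153), 'sz': np.float64(0.0001), 'e': array([0.46, 1.93]), 'sd': array([0.87926507, 0.59698435]), 'n': (np.int64(67), np.int64(37)), 'rms': np.float64(1.24038714968842)} nest [ 0.5982 -0.2461]
top {'o': array([ 0.6004, -0.2499,  0.0977]), 'yaw': np.float64(1.416), 'sz': np.float64(0.001), 'e': array([-0.43,  2.36]), 'sd': array([0.26099418, 0.17205913]), 'n': (np.int64(340), np.int64(83)), 'rms': np.float64(0.8201350086519282)} nest [ 0.5999 -0.2498]
side n 44 e [0.15 1.05] sd [1.12669644 0.81494792] ang free 82.0 ang con 60.0 ang span [ 76. 168.]
side n 29 e [-0.57  1.72] sd [0.38566901 0.28167742] ang free 108.0 ang con 85.0 ang span [ 83. 168.]
```

View pics/r5top.png

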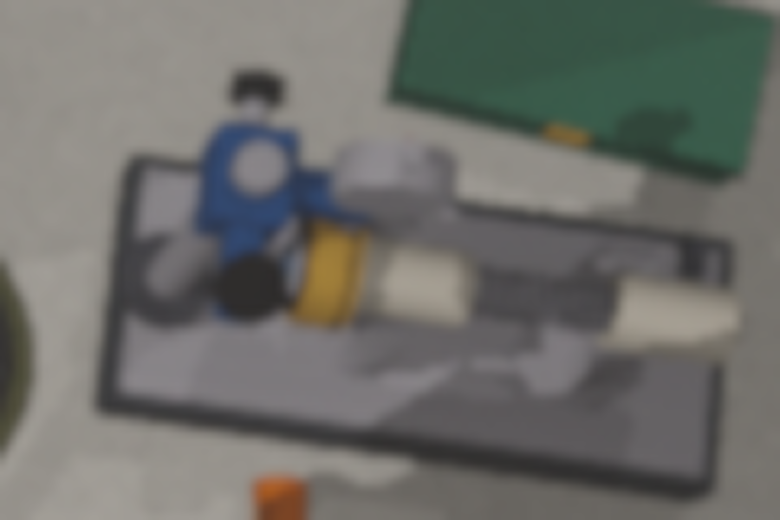

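```bash
python3 -W ignore -c "
from rep import *
q=np.load('pics/r5_top.npz');W=cloud('top',q['D']);P=q['P']
u=np.array([np.cos(1.4145),np.sin(1.4145)]);d=W-np.array([.5999,-.2498,.098])
y=d[...,0]*u[0]+d[...,1]*u[1];x=d[...,0]*u[1]-d[...,1]*u[0];z=d[...,2]
m=(abs(x)<.015)&(abs(np.hypot(x,z-.0024)-.028)<.004)&(y>.07)&(y<.12)&(P[...,0]-P[...,2]>35)
print('cell y',m.sum(),np.percentile(y[m],[0,3,50,97,100]))
m=(abs(x)<.006)&(z>.012)&(y<-.03)&(y>-.12)&(z<.022);print('rear',y[m].min(),y[m].max())
m=(abs(x)<.006)&(z>.015)&(y>.02)&(y<.08)&(z<.022);print('front cream',y[m].min(),y[m].max())
# knob
k=(W[...,2]>.245)&(abs(W[...,0]-.568)<.025)&(abs(W[...,1]+.094)<.025);p=W[k];print('knob',p.mean(0),np.median(p[:,2]),np.percentile(p,[2,98],axis=0))
q=np.load('pics/r5_side.npz');W=cloud('side',q['D'])
k=(W[...,2]>.245)&(abs(W[...,0]-.568)<.025)&(abs(W[...,1]+.094)<.025);p=W[k];print('knob',p.mean(0),np.percentile(p,[2,50,98],axis=0))
from mv import plan
plan([.5685,-.0935,.26],None)
"
```

```text
cell y 70 [0.07514553 0.07591619 0.08726272 0.09868523 0.09892194]
rear -0.10243239368041254 -0.03171376693537244
front cream 0.020433746615362642 0.07183213587022803
knob [ 0.56749375 -0.09385739  0.25803972] 0.25865498644941665 [[ 0.55452653 -0.10760792  0.25052309]
 [ 0.58137005 -0.08130476  0.25993713]]
knob [ 0.56631843 -0.08771428  0.25423706] [[ 0.55378441 -0.10364173  0.24622045]
 [ 0.56627581 -0.08547156  0.25612349]
 [ 0.57860045 -0.07802694  0.25779732]]
t 26.63 spin units 0.0 jaw-> 170.65 shift units(after spin) [ 6.863 -5.327 -3.651] F [-0.1  0.9  0.1] w 0.1 pos [0.465  0.0974 0.1688] q6 -0.8
```

```bash
python3 -W ignore -c "
from rep import *
u=np.array([np.cos(1.4145),np.sin(1.4145)])
for n,o in(('top',[.5999,-.2498,.098]),('side',[.5982,-.2461,.0965])):
  q=np.load(f'pics/r5_{n}.npz');W=cloud(n,q['D']);P=q['P']
  d=W-np.array(o)
  y=d[...,0]*u[0]+d[...,1]*u[1];x=d[...,0]*u[1]-d[...,1]*u[0];z=d[...,2]
  m=(abs(x)<.007)&(z>.004)&(z<.04)&(abs(y)<.13)
  i=np.argsort(y[m]);print(n,[(int(a*1e3),int(b*1e3),int(c)) for a,b,c in zip(y[m][i],z[m][i],(P[...,0]-P[...,2])[m][i])][::2])
"
```

```text
top [(-102, 14, 10), (-102, 14, 10), (-98, 16, 15), (-98, 17, 14), (-96, 16, 16), (-95, 17, 17), (-94, 17, 15), (-92, 17, 17), (-92, 17, 16), (-90, 16, 17), (-89, 17, 18), (-88, 18, 16), (-86, 17, 18), (-86, 17, 16), (-83, 16, 17), (-83, 16, 16), (-80, 17, 17), (-80, 17, 16), (-77, 17, 17), (-77, 17, 15), (-75, 16, 17), (-74, 17, 17), (-74, 17, 17), (-72, 16, 17), (-71, 17, 17), (-69, 16, 18), (-68, 17, 18), (-68, 17, 16), (-65, 17, 18), (-65, 17, 16), (-62, 17, 18), (-62, 18, 16), (-60, 16, 18), (-59, 18, 17), (-56, 17, 17), (-56, 16, 16), (-54, 16, 17), (-53, 17, 17), (-53, 16, 16), (-51, 17, 18), (-50, 16, 17), (-48, 15, 17), (-47, 17, 17), (-47, 17, 15), (-46, 15, 16), (-46, 12, 12), (-45, 9, 10), (-43, 10, 6), (-43, 11, 6), (-41, 11, 0), (-41, 10, 1), (-39, 8, 0), (-37, 10, 0), (-37, 12, 0), (-35, 10, 0), (-35, 10, 0), (-32, 10, 0), (-31, 12, 0), (-29, 11, 0), (-29, 11, 0), (-27, 9, 0), (-25, 12, 0), (-25, 11, 0), (-23, 10, 0), (-23, 9, 0), (-21, 10, 0), (-20, 11, 0), (-19, 11, 0), (-17, 11, 0), (-16, 10, 0), (-14, 12, 0), (-13, 11, 0), (-11, 10, 0), (-10, 12, 0), (-8, 10, 0), (
[... 1010 characters left out ...]
 90), (95, 30, 98), (95, 30, 84), (98, 30, 87), (98, 29, 66), (98, 21, 56), (99, 19, 40), (100, 16, 9), (101, 15, 5), (102, 11, -8), (103, 9, -1)]
side [(-99, 16, 15), (-95, 16, 17), (-90, 16, 17), (-85, 17, 16), (-80, 17, 17), (-75, 15, 17), (-63, 17, 16), (-49, 12, 9), (-44, 9, 0), (5, 7, 4), (6, 10, 5), (20, 16, 13), (23, 18, 15), (28, 16, 17), (31, 18, 17), (37, 17, 17), (40, 15, 18), (45, 17, 17), (49, 16, 22), (52, 16, 31), (54, 15, 27), (74, 28, 63), (78, 30, 69), (82, 29, 98), (86, 28, 72), (89, 29, 97), (93, 30, 91), (96, 17, 0), (96, 18, 0), (97, 29, 79), (97, 24, 10), (97, 22, 0), (98, 21, 1), (99, 12, -8), (100, 16, -6), (101, 12, -21), (101, 7, -31), (101, 6, -4), (102, 4, -39)]
```

```bash
python3 -W ignore -c "
from rep import *
u=np.array([np.cos(1.4145),np.sin(1.4145)])
for t in('p3','r1','r2','r3','r4','r5'):
  o=[.5982,-.2461,.0965]
  q=np.load(f'pics/{t}_side.npz');W=cloud('side',q['D']);P=q['P']
  d=W-np.array(o)
  y=d[...,0]*u[0]+d[...,1]*u[1];x=d[...,0]*u[1]-d[...,1]*u[0];z=d[...,2]
  br=(P[...,0]-P[...,2])
  m=(abs(x)<.022)&(z>.018)&(z<.036)&(y>.06)&(y<.125)&(br>40)
  f=(abs(x)<.02)&(z<.012)&(z>-.02)&(y>.08)&(y<.125)
  r=(abs(x)<.014)&(z>.008)&(z<.022)&(y<-.06)&(y>-.125)
  print(t,'cell',m.sum(),(np.percentile(y[m],[3,50,97])*1e3).round(1),'face',f.sum(),(np.percentile(y[f],[25,50,75])*1e3).round(1),'rear',r.sum(),(y[r].min()*1e3).round(1))
"
```

```text
p3 cell 28 [ 78.9  88.7 101.2] face 41 [102.3 104.5 105.8] rear 1 -87.2
r1 cell 31 [79.1 89.9 99.6] face 41 [101.1 103.7 104.6] rear 6 -94.0
r2 cell 32 [78.6 89.6 99.7] face 41 [100.8 103.5 104.4] rear 15 -100.1
r3 cell 34 [75.  85.9 97.6] face 40 [ 98.6 100.3 101.3] rear 14 -99.3
r4 cell 34 [75.3 86.7 97. ] face 40 [ 97.9 100.8 101.9] rear 28 -99.2
r5 cell 35 [75.  86.  97.4] face 38 [ 98.  101.  101.6] rear 29 -99.0
```

The top fit gives e = (-0.4, +2.4) mm, so the high side is about 10° from straight up. But the tube has crept about 7 mm towards -y, so I'll push its rear end back towards +y with the shut fingers.

```bash
python3 -W ignore -c "
from mv import *
plan([.44,-.33,.169],-9)
plan([.578,-.381,.10],-9,frm=[.44,-.33,.169])
"
```

```text
t 26.63 spin units -0.059 jaw-> 171.0 shift units(after spin) [ 1.7043e+01 -1.6880e+00 -1.1000e-02] F [-0.1  0.9  0.1] w 0.1 pos [0.465  0.0974 0.1688] q6 -0.8
t 26.63 spin units -0.059 jaw-> 171.0 shift units(after spin) [ 1.152 -5.771  2.76 ] F [-0.1  0.9  0.1] w 0.1 pos [0.465  0.0974 0.1688] q6 -0.8
```

Emit:
play_rows(plan=[[0,0.95,-0.1,0,-0.06],[0,0.95,-0.1,0,0],[0,0.95,-0.1,0,0],[0,0.95,-0.1,0,0],[0,0.95,-0.1,0,0],[0,0.95,-0.1,0,0],[0,0.95,-0.1,0,0],[0,0.95,-0.1,0,0],[0,0.95,-0.1,0,0],[0,0.95,-0.1,0,0],[0,0.95,-0.1,0,0],[0,0.95,-0.1,0,0]])

```text
time_s: 27.63
tool_pos: [0.4497, -0.1899, 0.1688]
orientation: [-2.04, 2.389, -0.0]
ft_force: [-0.4, 0.0, -0.0]
gripper_width: -0.0001
```

Emit:
play_rows(plan=[[0,0.95,-0.1,0,0],[0,0.95,-0.1,0,0],[0,0.95,-0.1,0,0],[0,0.95,-0.1,0,0],[0,0.95,-0.1,0,0],[0,0.9,-0.1,0,0],[0,0.2,-0.9,0,0],[0,0.2,-0.9,0,0],[0,0.2,-0.9,0,0],[0,0.2,-0.9,0,0],[0,0.2,-0.9,0,0],[0,0,-0.9,0,0]])

```text
time_s: 28.63
tool_pos: [0.5728, -0.3774, 0.1681]
orientation: [2.039, -2.389, -0.001]
ft_force: [0.2, -0.8, 0.2]
gripper_width: 0.0002
```

```bash
python3 -W ignore -c "
from mv import *
plan([.578,-.381,.0535],-9)
"
```

```text
t 28.63 spin units -0.007 jaw-> 171.0 shift units(after spin) [ 0.111 -0.233  4.585] F [ 0.2 -0.8  0.2] w 0.2 pos [ 0.5728 -0.3774  0.1681] q6 0.13
```

Emit:
play_rows(plan=[[0,0.11,-0.23,0.9,0],[0,0,0,0.9,0],[0,0,0,0.9,0],[0,0,0,0.9,0],[0,0,0,0.9,0],[0,0,0,0.05,0],[0,0,0,0,0]])

```text
time_s: 29.22
tool_pos: [0.5763, -0.3797, 0.0534]
orientation: [2.039, -2.387, -0.005]
ft_force: [-0.2, -0.1, -0.2]
gripper_width: 0.0002
```

```bash
python3 -W ignore -c "
from mv import *
plan([.5992-.156*.110,-.248-.988*.110,.0535],-9)
for n in ('top','side'):
    p,d=snapshot(n);q=p[150:230,350:480] if n=='top' else p[100:190,240:350];cv2.imwrite(f'pics/s1{n}.png',cv2.resize(q[:,:,::-1],None,fx=6,fy=6,interpolation=2))
"
```

```text
t 29.22 spin units 0.001 jaw-> 171.0 shift units(after spin) [-0.945 -0.081 -0.004] F [-0.2 -0.1 -0.2] w 0.2 pos [ 0.5763 -0.3797  0.0534] q6 0.14
```

View pics/s1side.png

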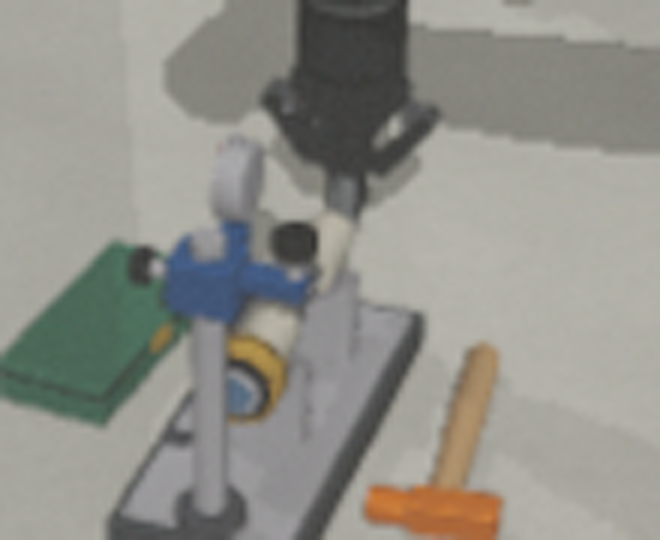

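View pics/s1top.png

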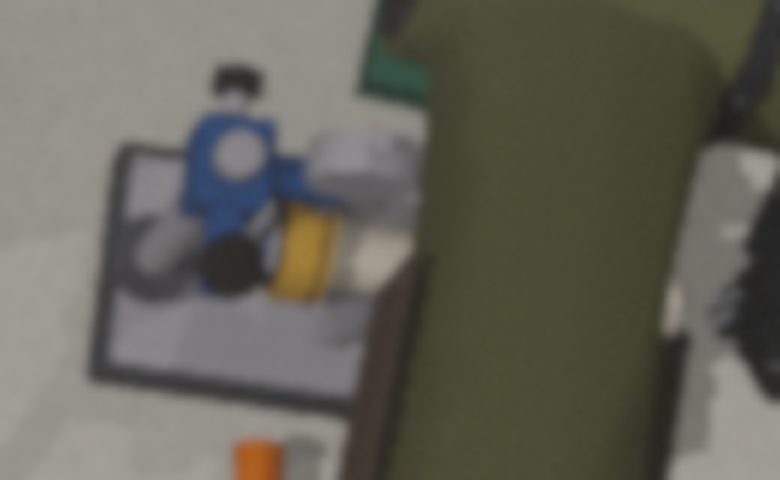

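Emit:
play_rows(plan=[[0,-0.3,-0.08,0,0],[0,-0.25,0,0,0],[0,-0.1,0,0,0],[0,0,0,0,0]])

```text
time_s: 29.65
tool_pos: [0.5825, -0.3634, 0.0559]
orientation: [-2.041, 2.387, -0.001]
ft_force: [0.5, -0.2, 0.3]
gripper_width: 0.0
```

Emit:
play_rows(plan=[[0,-0.1,0,0,0],[0,-0.1,0,0,0],[0,-0.05,0,0,0],[0,0,0,0,0]])

```text
time_s: 29.98
tool_pos: [0.5828, -0.358, 0.0551]
orientation: [2.04, -2.389, 0.0]
ft_force: [-0.6, -0.3, 0.9]
gripper_width: 0.0
```

```bash
cat > ycheck.py <<'E'
from rep import *
u=np.array([np.cos(1.4145),np.sin(1.4145)])
for n,o,k in(('side',[.5982,-.2461,.0965],6),('top',[.5999,-.2498,.098],6)):
  P,D=grab(n,k);W=cloud(n,D)
  d=W-np.array(o)
  y=d[...,0]*u[0]+d[...,1]*u[1];x=d[...,0]*u[1]-d[...,1]*u[0];z=d[...,2]
  br=(P[...,0]-P[...,2])
  m=(abs(x)<.022)&(z>.018)&(z<.036)&(y>.06)&(y<.125)&(br>40)
  f=(abs(x)<.02)&(z<.012)&(z>-.02)&(y>.08)&(y<.125)
  r=(abs(x)<.014)&(z>.008)&(z<.022)&(y<-.06)&(y>-.125)
  print(n,'cell',m.sum(),(np.percentile(y[m],[3,50,97])*1e3).round(1),'face',f.sum(),(np.percentile(y[f],[25,50,75])*1e3).round(1),'rear',r.sum())
E
python3 -W ignore ycheck.py
```

```text
side cell 35 [76.1 88.1 98.8] face 41 [100.7 102.6 103.3] rear 40
top cell 96 [ 78.   90.3 101. ] face 17 [101.3 104.1 105.1] rear 103
```

Emit:
play_rows(plan=[[0,-0.08,0,0,0],[0,-0.08,0,0,0],[0,-0.04,0,0,0],[0,0,0,0,0]])

```text
time_s: 30.92
tool_pos: [0.5836, -0.3529, 0.0549]
orientation: [2.041, -2.388, -0.0]
ft_force: [-0.5, -0.0, -0.5]
gripper_width: 0.0002
```

```bash
python3 -W ignore ycheck.py; python3 -c "
from mv import *
plan([.57,-.40,.0535],-9)"
```

```text
side cell 34 [ 81.1  93.3 104.4] face 39 [104.4 107.3 108.7] rear 37
top cell 95 [ 83.3  95.3 105.9] face 5 [109.6 110.  110.1] rear 109
t 31.52 spin units 0.001 jaw-> 171.0 shift units(after spin) [1.937 0.243 0.059] F [-1.4 -1.   0.2] w 0.0 pos [ 0.5836 -0.3531  0.055 ] q6 0.1
```

Emit:
play_rows(plan=[[0,0.5,0,0,0],[0,0.9,0,0,0],[0,0,0,-0.9,0],[0,0,0,-0.9,0],[0,0,0,-0.9,0],[0,0,0,-0.9,0],[0,0,0,-0.9,0],[0,0,0.9,-0.9,0],[0,0,0.9,-0.9,0],[0,0,0.9,-0.9,0],[0,0,0.9,0,0],[0,0,0.9,0,0]])

```text
time_s: 32.52
tool_pos: [0.4664, -0.3708, 0.2372]
orientation: [-2.039, 2.388, -0.005]
ft_force: [0.5, -1.1, 0.6]
gripper_width: -0.0
```

```bash
python3 -W ignore -c "
from rep import *
from mv import plan
for n,o in(('top',(.6004,-.2499,.0977)),('side',(.5994,-.2463,.0962))):
    P,D=grab(n,12);W=cloud(n,D);cellfit(W,n,o,1.416);cellfit(W,n,o,1.416,P)
    q=np.load(f'pics/r5_{n}.npz');W=cloud(n,q['D']);print('r5');cellfit(W,n,o,1.416,q['P'],ylim=(.076,.098))
    if n=='top': cv2.imwrite('pics/s2.png',cv2.resize(P[150:230,350:480,::-1].astype(np.uint8),None,fx=6,fy=6,interpolation=2))
plan([.46,-.0935,.26],-9)
"
```

```text
top n 122 e [-0.19  2.76] sd [0.13274648 0.09160074] ang free 94.0 ang con 95.0 ang span [ 60. 169.]
top n 111 e [-0.08  2.84] sd [0.14827866 0.10523308] ang free 92.0 ang con 95.0 ang span [ 72. 169.]
r5
top n 106 e [-0.43  2.75] sd [0.10717792 0.0744652 ] ang free 99.0 ang con 100.0 ang span [ 74. 170.]
side n 57 e [0.01 1.62] sd [0.73102282 0.57540965] ang free 90.0 ang con 75.0 ang span [ 77. 170.]
side n 45 e [0.03 2.16] sd [0.41448368 0.35424821] ang free 89.0 ang con 80.0 ang span [ 85. 171.]
r5
side n 46 e [-0.34  2.04] sd [0.25998601 0.20011366] ang free 99.0 ang con 90.0 ang span [ 78. 170.]
t 33.72 spin units 0.001 jaw-> 171.0 shift units(after spin) [-10.886   2.007  -1.   ] F [-0.7  0.1 -0.4] w 0.1 pos [ 0.467  -0.3701  0.235 ] q6 0.18
```

View pics/s2.png

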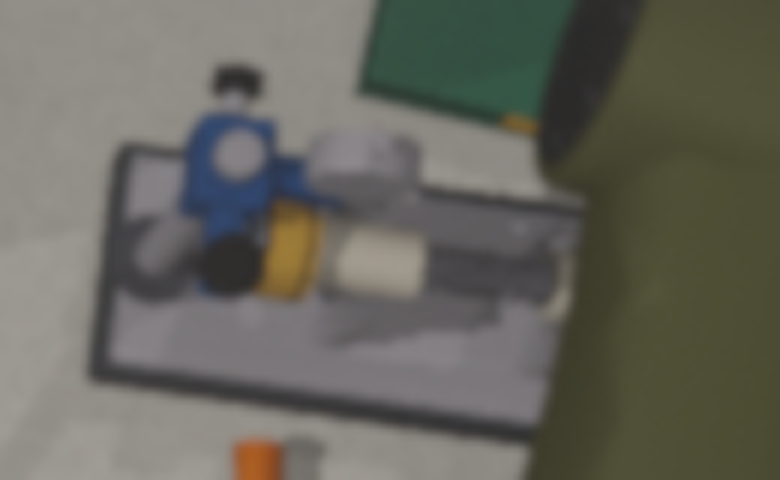

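Emit:
play_rows(plan=[[0,0,0,-0.6,1],[0,0,0,-0.6,1],[0,0,0,0,1],[0,0,0,0,1],[0,0,0,0,1],[0,0,0,0,1],[0,0,0,0,1],[0,0,0,0,1],[0,0,0,0,1],[0,0,0,0,1],[0,0,0,0,1],[0,0,0,0,1]])

```text
time_s: 34.72
tool_pos: [0.467, -0.3701, 0.265]
orientation: [0.239, -3.132, -0.0]
ft_force: [-0.4, 0.9, 1.1]
gripper_width: 0.0004
```

Emit:
play_rows(plan=[[0,0,0,0,1],[0,0,0,0,1],[0,0,0,0,1],[0,0,0,0,0]])

```text
time_s: 35.05
tool_pos: [0.467, -0.3701, 0.265]
orientation: [-0.252, -3.131, -0.0]
ft_force: [0.5, -0.2, 0.9]
gripper_width: -0.0001
```

```bash
python3 -c "
from mv import *
plan([.46,-.0935,.265],81)
plan([.5675,-.0935,.265],81,frm=[.46,-.0935,.265])"
```

```text
t 35.05 spin units -0.034 jaw-> 81.0 shift units(after spin) [2.0070e+00 1.0885e+01 1.0000e-03] F [ 0.5 -0.2  0.9] w -0.1 pos [ 0.467  -0.3701  0.265 ] q6 -1.4
t 35.05 spin units -0.034 jaw-> 81.0 shift units(after spin) [-4.247  0.673 -0.   ] F [ 0.5 -0.2  0.9] w -0.1 pos [ 0.467  -0.3701  0.265 ] q6 -1.4
```

Emit:
play_rows(plan=[[0,-0.18,0.96,0,-0.03],[0,-0.19,0.96,0,0],[0,-0.19,0.96,0,0],[0,-0.19,0.96,0,0],[0,-0.19,0.96,0,0],[0,-0.19,0.96,0,0],[0,-0.19,0.96,0,0],[0,-0.19,0.96,0,0],[0,-0.19,0.96,0,0],[0,-0.19,0.96,0,0],[0,-0.19,0.96,0,0],[0,-0.19,0.98,0,0]])

```text
time_s: 36.05
tool_pos: [0.5676, -0.0926, 0.2651]
orientation: [0.236, 3.132, 0.0]
ft_force: [0.5, 0.4, 0.7]
gripper_width: -0.0
```

Emit:
play_rows(plan=[[0,0,0,0,0]])

```text
time_s: 36.13
tool_pos: [0.5683, -0.0904, 0.2642]
orientation: [-0.231, -3.132, -0.001]
ft_force: [0.1, -0.4, -0.8]
gripper_width: 0.0001
```

```bash
python3 -c "
from mv import *
plan([.5675,-.0935,.226],81)
p,d=snapshot('side');cv2.imwrite('pics/k1.png',cv2.resize(p[80:190,220:350,::-1],None,fx=5,fy=5,interpolation=2))"
```

```text
t 36.13 spin units 0.096 jaw-> 81.0 shift units(after spin) [ 0.009 -0.129  1.527] F [ 0.1 -0.4 -0.8] w 0.1 pos [ 0.5683 -0.0904  0.2642] q6 -1.91
```

View pics/k1.png

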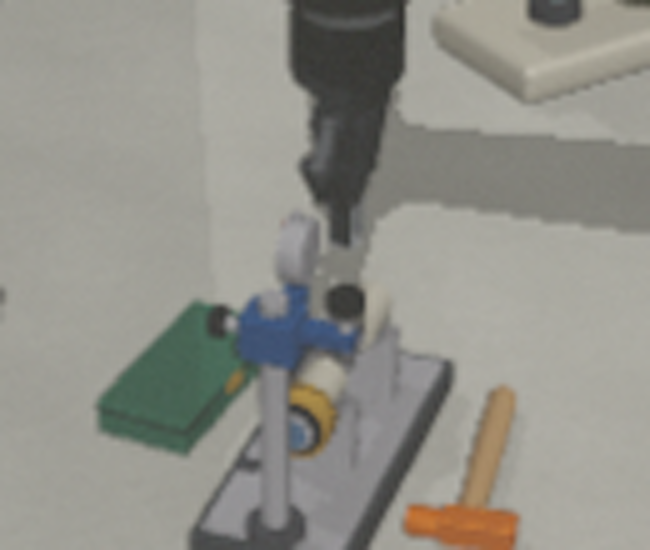

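Emit:
play_rows(plan=[[0,0,-0.12,0.5,0],[0,0,0,0.5,0],[0,0,0,0.4,0],[0,0,0,0.2,0],[0,0,0,0.1,0],[0,0,0,0,0]])

```text
time_s: 36.68
tool_pos: [0.5667, -0.0971, 0.2226]
orientation: [-0.241, -3.132, 0.0]
ft_force: [-0.2, 0.2, 0.8]
gripper_width: 0.0004
```

Emit:
play_rows(plan=[[0,0,0,0.2,0],[0,0,0,0.2,0],[0,0,0,0.2,0],[0,0,0,0.2,0],[0,0,0,0.2,0],[0,0,0,0,0]])

```text
time_s: 37.18
tool_pos: [0.5672, -0.0972, 0.1981]
orientation: [0.241, 3.131, -0.001]
ft_force: [0.5, 0.1, 0.1]
gripper_width: 0.0001
```

```bash
python3 -W ignore -c "
from mv import *
plan([.5675,-.0935,.168],81)
p,d=grab('side',2);cv2.imwrite('pics/k2.png',cv2.resize(p[80:190,220:350,::-1].astype(np.uint8),None,fx=5,fy=5,interpolation=2))"
```

```text
t 37.18 spin units 0.031 jaw-> 81.0 shift units(after spin) [0.013 0.149 1.203] F [0.5 0.1 0.1] w 0.1 pos [ 0.5672 -0.0972  0.1981] q6 -1.9
```

View pics/k2.png

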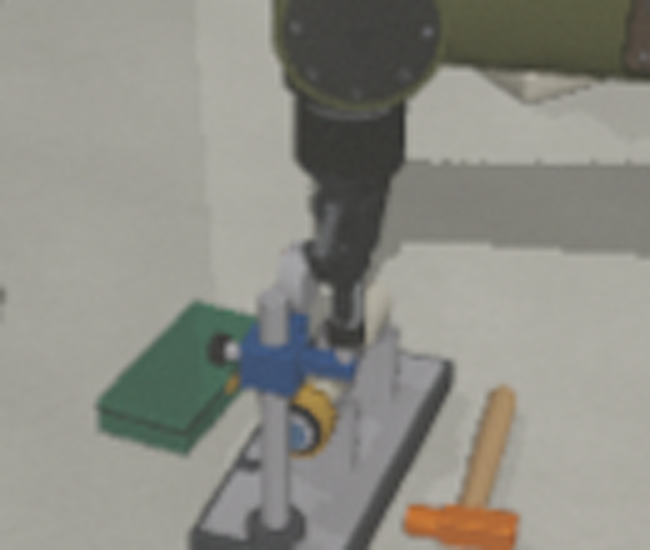

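Emit:
play_rows(plan=[[0,0,0.1,0.12,0],[0,0,0,0.12,0],[0,0,0,0.12,0],[0,0,0,0.12,0],[0,0,0,0.12,0],[0,0,0,0.12,0],[0,0,0,0.12,0],[0,0,0,0,0]])

```text
time_s: 37.95
tool_pos: [0.5676, -0.0947, 0.177]
orientation: [0.242, 3.131, -0.001]
ft_force: [1.0, -1.9, 1.7]
gripper_width: 0.0002
```

Emit:
play_rows(plan=[[0,0,0,0.1,0],[0,0,0,0.1,0],[0,0,0,0.1,0],[0,0,0,0,0]])

```text
time_s: 38.28
tool_pos: [0.5676, -0.0946, 0.1696]
orientation: [0.242, 3.131, -0.001]
ft_force: [-0.3, -2.6, 4.0]
gripper_width: 0.0002
```

```bash
python3 -W ignore -c "
from mv import *
plan([.5675,-.0935,.168],81)"
```

```text
t 38.28 spin units 0.029 jaw-> 81.0 shift units(after spin) [0.012 0.044 0.064] F [-0.3 -2.6  4. ] w 0.2 pos [ 0.5676 -0.0946  0.1696] q6 -1.91
```

Emit:
play_rows(plan=[[0,0,0,0.05,0],[0,0,0,0,0],[0,0,0,-0.3,0],[0,0,0,-0.9,0],[0,0,0,-0.9,0],[0,0,0,-0.9,0],[0,0,0,-0.9,0],[0,0.9,0,0,0],[0,0.9,0,0,0],[0,0.9,0.5,0,0],[0,0.9,0.9,0,0],[0,0.9,0.9,0,0]])

```text
time_s: 39.28
tool_pos: [0.4636, -0.0194, 0.2648]
orientation: [-0.243, -3.131, -0.002]
ft_force: [0.9, 1.5, 0.0]
gripper_width: -0.0001
```

Emit:
play_rows(plan=[[0,0,0.95,0,0],[0,0,0.95,0,0],[0,0,0.95,0,0],[0,0,0.95,0,0],[0,0,0.95,0,0],[0,0,0.95,0,0],[0,0,0.5,0,0],[0,0,0,0,0]])

```text
time_s: 39.95
tool_pos: [0.4883, 0.1353, 0.264]
orientation: [-0.237, -3.13, 0.0]
ft_force: [0.7, -0.0, -1.0]
gripper_width: -0.0002
```

```bash
python3 -W ignore -c "
from rep import *
for n,o in(('top',(.6004,-.2499,.0977)),('side',(.5994,-.2463,.0962))):
    P,D=grab(n,14);W=cloud(n,D);np.savez(f'pics/f_{n}.npz',P=P,D=D)
    q=P[110:190,250:330] if n=='side' else P[150:230,350:470]
    cv2.imwrite(f'pics/f{n}.png',cv2.resize(q[:,:,::-1].astype(np.uint8),None,fx=6.5,fy=6.5,interpolation=2))
    cellfit(W,n,o,1.416);cellfit(W,n,o,1.416,P)
    print(fit_tube(W,(o[0],o[1],.098,1.416),campos(n)))
    k=(W[...,2]>.185)&(W[...,2]<.27)&(np.hypot(W[...,0]-.5675,W[...,1]+.0915)<.012);p=W[k];print('knob',k.sum(),np.median(p,0))
print(get_state()['time_s'])
"; python3 -W ignore ycheck.py
```

```text
top n 86 e [-0.19  2.75] sd [0.23818095 0.20734664] ang free 94.0 ang con 100.0 ang span [ 93. 170.]
top n 75 e [-0.13  2.77] sd [0.27993732 0.26545353] ang free 93.0 ang con 100.0 ang span [101. 171.]
{'o': array([ 0.6005, -0.2499,  0.0979]), 'yaw': np.float64(1.4149), 'sz': np.float64(0.001), 'e': array([-0.57,  2.43]), 'sd': array([0.22526702, 0.176325  ]), 'n': (np.int64(357), np.int64(73)), 'rms': np.float64(0.6397208317437149)}
knob 59 [ 0.56661862 -0.0899864   0.20456838]
side n 18 e [-0.72 -0.98] sd [1.07912671 1.87293043] ang free -126.0 ang con -120.0 ang span [122. 173.]
side n 14 e [0.09 2.07] sd [0.68553447 1.66134925] ang free 87.0 ang con 80.0 ang span [134. 173.]
{'o': array([ 0.5996, -0.2463,  0.0962]), 'yaw': np.float64(1.4051), 'sz': np.float64(0.0024), 'e': array([-1.82, -2.45]), 'sd': array([2.15614639, 1.70718473]), 'n': (np.int64(54), np.int64(22)), 'rms': np.float64(1.5112809347669953)}
knob 24 [ 0.56832048 -0.08950368  0.20270058]
41.35
side cell 2 [100.3 102.3 104.2] face 32 [105.8 107.2 108.3] rear 24
top cell 47 [ 85.8  95.1 105.4] face 17 [107.3 110.2 110.3] rear 103
```

View pics/fside.png

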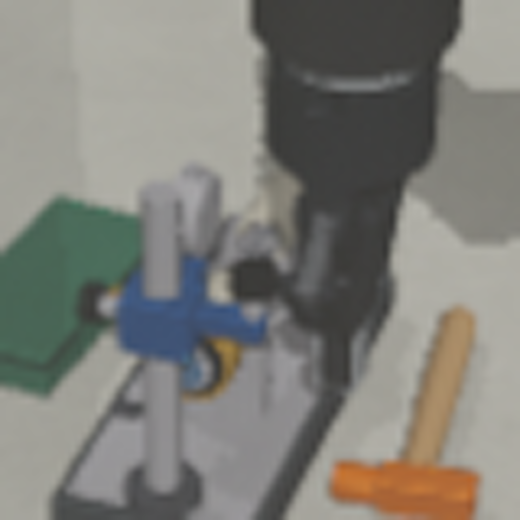

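View pics/ftop.png

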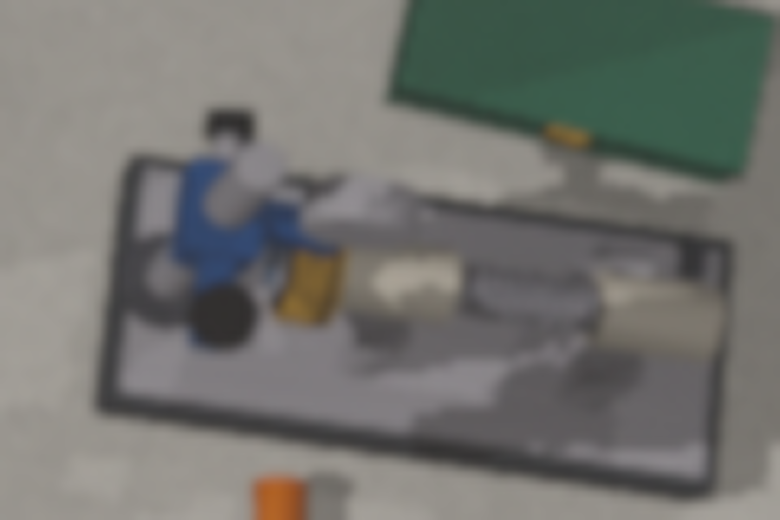

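```bash
python3 -c "
from bench import *
print(hand_in())"
```

```text
the job is handed in; nothing more can be done
None
```

The tube is lying free in both V-blocks with the cell's highest side under the plunger, and I handed the job in at about 42 s of robot time.

**How it went:**
- **Turning:** I rolled the tube by dragging the shut fingertips across the top of the waist, because the tool can only translate and spin about its own axis.
- **Drift:** one stroke caught on the waist. The measured force reached about 43 N down and 39 N sideways, at the fingertips. It also moved the tube about 3 mm along the blocks, leaving it 6 to 8 mm off the nest point. I pushed it back by its rear end.
- **Indicator:** I pressed the knob down to set the indicator, then moved the arm clear.

**Last checks:**

| Check | Result |
|---|---|
| Position along the blocks | cell centred within about 1 mm (both cameras, arm clear) |
| Angle to the gauge | within about 0.01 rad |
| Axis height | 97.9 mm (top camera) against 98 mm |
| High side | about 5–15° from straight up (top camera); limit about 35° |
| Knob height | 204.6 mm (top camera), about 7.5 mm of plunger travel |

**What was uncertain:**
- **Dial:** I could not read it because it faces away from both cameras. The high side comes from fitting the cell's shape in the depth images, and the plunger travel from the knob height.
- **Side camera:** the bracket hid most of the cell in the last side picture, so that fit was useless. Earlier side fits agreed with the top camera.
- **Fingertip height:** the fingertips sat about 37 mm above the reported TCP height. I used the measured offset throughout.
- **Bystanders:** I did not measure them at the end. The slide box and mallet look unmoved in the last pictures; the bottles were not in those views.

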